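# Load a sample tube into the imager's V cradle and change lamps

### The job

The tube imager is still set to its amber lamp. Put its selector lever to the upright centre-off position and, with the lamp off, lay the blue-capped tube in the V cradle and push it bottom first against the back stop, so that it rests fully home on both flanks. Then move the lever all the way over to the blue side and let go, leaving the red-capped tube and the sample cups nearby undisturbed.

Things in the scene. Friction and masses are not known exactly. Their poses are not given: they have to be found in the camera images.
- blue_tube_center (a point): The frosted tube with the blue cap, lying on its side: this point is its centre, on its axis, half-way along. Its x axis runs along the tube from cap to flat bottom; it may be rolled any way about x. Whole length 125 mm: body 30 mm diameter and 110 mm long, cap 34 mm diameter and the last 15 mm at the -x end. 45 to 90 g.
- blue_tube_bottom (a point): Centre of the blue-capped tube's flat bottom face, 62.5 mm from its centre along +x; same axes.
- red_tube_center (a point): Centre of the like tube with the red cap, lying beside it in the rest; it stays there.
- tube_rest: Low white plastic rest, 125 x 165 mm, fixed to the table; origin under its centre. Two parallel saddles 80 mm apart (y = -40 and +40 mm in its frame) carry the two tubes, lying along its x axis with bottoms to +x, tube axis 45 mm above the table. Either tube may be in either saddle. The saddle ribs stand at x = -36 and +45 mm, 10 mm thick, and leave room for fingers at the middle of the tube. Its base plate is 8 mm thick.
- imager: The pale tube imager, fixed to the table; origin on the table under it. x points from its front to its back, y to its left, z up. Base plate 210 mm (x) by 270 mm (y), top 25 mm above the table. V cradle along x at y = +60 mm; switch housing (100 x 46 mm, top 55 mm above the table, amber spot at its front end and blue spot at its back end) at y = -95 mm. Camera box behind the back stop, top 85 mm above the table.
- seat (a point): Point on the imager's back-stop face where the centre of the tube's flat bottom comes to lie when the tube is home; axes as the imager's. It is at x = +62.5, y = +60, z = 61 mm in the imager's frame. The tube's axis then lies along the imager's x axis through this point, 36 mm over the base plate, with the cap overhanging at the front (-x). The back stop is a 50 x 46 mm rigid plate, 8 mm thick, centred here.
- flank_left: Left (+y) flank of the 90-degree V groove, dark grey metal, rigid, in two short lengths: 0 to 20 mm and 94.5 to 106 mm in front of the stop face, each with a 6 mm upright cheek outside it (25 mm from the axis, up to 11 mm below its height); the gap between them is free for fingers. The sloping faces reach 23 mm sideways from the tube axis and 2 mm above its height (27 mm over their outer edges). Origin on the tube axis line at imager x = 0.
- flank_right: Right (-y) flank, the mirror image of the left one; same origin.
- back_stop: The rigid back stop plate; origin at the same point as seat.
- selector (a joint): Angle of the selector lever in rad: 0 = upright, centre off; negative leans to the imager's front (-x), amber lamp, end at -0.6; positive leans to its back (+x), blue lamp, end at +0.6. It turns about the imager's y axis and stays where it is left (friction about 3 N at the grip; no detents).
- selector_grip (a point): Middle of the lever's black grip, 55 mm from the pivot; axes tilt with the lever. The grip is 14 mm wide along the pivot axis (y), 16 mm along x and 34 mm high, so it can be pinched across y from above.
- selector_pivot (a point): Pivot of the lever, 50 mm above the table, at x = 0, y = -95 mm in the imager's frame; axes as the imager's.
- cup_a: Sample cup with red lid, 62 mm diameter, 69 mm high, standing behind the tube rest; origin under its centre. Bystander.
- cup_b: Like sample cup with red lid, standing behind the imager. Bystander.
Mind the look-alikes: they are no part of the job. Leave any pink or yellow look-alike of the part that bears blue_tube_center alone.

How it is judged:
On the way, in this order (a step that is already met when the one before it is completed fails the run):
1. the selector is left at centre off (within 0.15 rad of upright) for 0.5 s (value of joint selector between -0.15 and 0.15 rad), for 0.5 s.
2. with the selector still at centre off, the blue-capped tube lies home in the cradle: bottom within 1.5 mm of the back stop, axis within 2 mm and 0.03 rad of the cradle's (all of step 1 and x of blue_tube_bottom in the frame of seat above -0.0015 m and y of blue_tube_bottom in the frame of seat between -0.002 and 0.002 m and z of blue_tube_bottom in the frame of seat between -0.002 and 0.002 m and angle between the x axis of blue_tube_center and the x axis of seat, either way round below 0.03 rad), for 0.2 s.
At the end, for the whole second after the job is handed in: The selector leans fully to the blue side (over 0.48 rad of its 0.6); the blue-capped tube rests, released and still, on both flanks of the V cradle, its bottom against the back stop (within 1.5 mm), its axis within 2 mm sideways and in height and 0.03 rad of the cradle's (value of joint selector above 0.48 rad and x of blue_tube_bottom in the frame of seat above -0.0015 m and y of blue_tube_bottom in the frame of seat between -0.002 and 0.002 m and z of blue_tube_bottom in the frame of seat between -0.002 and 0.002 m and angle between the x axis of blue_tube_center and the x axis of seat, either way round below 0.03 rad and contact force between blue_tube and flank_left above 0.05 N and contact force between blue_tube and flank_right above 0.05 N and linear speed of blue_tube below 0.01 m/s); the robot touches nothing.
It fails at once if the blue-capped tube is put in the cradle while the amber lamp is on (value of joint selector below -0.3 rad and distance between blue_tube_bottom and seat below 0.05 m).
It fails at once if the blue lamp is switched on before the blue-capped tube is home (value of joint selector above 0.3 rad and distance between blue_tube_bottom and seat above 0.006 m).
It fails at once if the red-capped tube or a sample cup behind the rest or the imager is moved more than 30 mm (distance of any of red_tube_center, cup_a, cup_b from where it was at the start of the episode above 0.03 m).
It also fails if it takes over 72 s, if anything falls off the work surface, if the arm or the gripper's body presses on something with over 40 N, if the wrist force passes 120 N, or if a joint passes its speed limit or range.

### The arm

A 7-joint arm with a two-finger parallel gripper is mounted at the origin on the work surface. World frame = base frame: x ahead of the robot, y to its left, z up, the work surface at z = 0. Lengths are in m, angles in rad, forces in N, time in s.
With the tool pointing down it reaches from about 0.4 to 0.85 m from the base axis. Payload 10.4 kg.
Tool frame: the origin (TCP) lies midway between the tips of the shut fingers; the grasp point (between the pads) lies 19 mm behind it (grip_point_offset is the distance from the TCP to the grasp point, in m); y points along the fingers, z is the direction in which the jaws open and shut, and the axes are right-handed (so a half turn about y gives the same grasp; the last joint's range is limited). The gripper opens to 85 mm and grips with 20 to 120 N. Pads are 22 mm wide; open, the fingers measure 114 mm over their backs; the gripper's body (76 mm by 85 mm) begins 54 mm behind the grasp point. The pads swing forward as they close: fully open they stand 13 mm farther back than shut.
Start: joints at [-1.162, 0.332, -0.065, 1.46, 0.022, 1.35, -0.088], TCP at [0.262, 0.568, 0.231] pointing down, gripper open.
Joint ranges: [-2.6, 2.6], [-0.5, 2.12], [-1.47, 1.34], [0.16, 2.42], [-1.27, 4.41], [0.06, 2.06], [-2.6, 2.6]. Speed limits (rad/s): [2.22, 2.22, 2.79, 2.79, 3.14, 3.14, 3.14].

### API

Orientations are given as a unit quaternion [x, y, z, w].
In Python, from workcell import * gives the robot as it stands.
- The arm moves only by the tool send_rows, never from a script. Its argument "motion" is a list of rows, each a list of 7 numbers: the opening in per cent of the stroke, from 0 (shut) to 100 (fully open), then the shift along the tool's x, y, z in m, then the turn, a rotation vector about the tool's x, y, z in rad. In form: [[claw, tx, ty, tz, ax, ay, az], ...]. A call has 1 to 10 rows; each row is the pose to reach, as a shift and turn from the pose commanded when the call began, along the tool's axes at that moment; what a row does not reach only later rows make up. A row lasts 1/12 s, in which the tool goes at most 41.7 mm and 7.16 degrees, less where a joint would pass 70% of its speed; a pose out of reach is approached as far as the arm can. A call with a gripper value outside its range is refused whole. The fingers move at their own pace and stop on an object; "squeeze" is the grip in N (left out, the last holds). Time passes only in rows, so rows that repeat a pose let the fingers close. It gives the time, the measured TCP pose, the force and the opening at its end, in the units of the state.
- get_obs(): the state, without advancing time (a new reading comes with each control period).
- camera(name): name is "side" or "top" or "wrist"; returns a dict with "pixels" (400x640x3 uint8, red, green, blue), "range_z" (400x640 float32, m along the optical axis (not along the pixel's ray), 0 where there is no reading), "fovy" (degrees; the focal length in pixels is half the picture's height over the tangent of half this angle, whatever the lens; pixels are square), "cx", "cy" (the principal point, pixels), "view" (4x4, takes a point from world to camera coordinates); the wrist camera has in their place "T_tool_cam" (4x4, takes a point from camera to tool coordinates, whose origin is the TCP and whose axes are the tool frame's). Camera axes: x right, y down, z forward; pixel columns grow to the right and rows downward; lengths in m; the calibration is good to about 2 mm. The wrist camera is an equidistant fisheye: a pixel r from the principal point sees the ray r / f radians off the axis. A picture is of the moment at which its call begins: read the wrist's pose just before it.
- hand_in(): hands the job in, once; it reports no verdict.
The state is a dict: "clock": time; "joint_pos": joint angles; "joint_velocities": joint speeds; "tau": joint torques, N m; "position": TCP position; "ee_rot": TCP orientation; "ft_force": force on the tool from outside, world axes, zero at the start; "torque": the same for the moment, N m; "grip_width": opening from 0.0 (shut) to 1.0 (fully open).
Only numpy, scipy, OpenCV 4.12 (cv2) and the standard library are available. Lean on these libraries where they do the work, as an engineer would, in place of code of your own. Each camera call takes 0.05 s, during which the arm holds its last target.

## Working session

There is one attempt and no reset: what is moved stays moved. The work goes in short steps, Python scripts to look and compute and a tool call to move; the robot and the scene stay as the last step left them, time stands still between calls to the robot, and variables do not carry over. Pictures are saved under pics/ and viewed, and the job is handed in when it is done.

Besides the shell and the picture viewer there is one more tool, called after "Request:" in YAML: its name, and indented under it one key for each argument. send_rows: Moves the arm, as the interface text tells. Its arguments: {"type":"object","properties":{"motion":{"type":"array"},"squeeze":{"type":"number"}},"required":["motion"]}

```bash
ls; mkdir -p pics; python3 - <<'E'
from workcell import *
import cv2,numpy as np
print(get_obs())
for n in ["side","top","wrist"]:
    o=get_obs(); c=camera(n); cv2.imwrite(f"pics/{n}0.png",c["pixels"][:,:,::-1]); np.savez(f"pics/{n}0.npz",**c,pos=o["position"],rot=o["ee_rot"])
    print(n,c["fovy"],c["cx"],c["cy"]); print(c.get("view",c.get("T_tool_cam")).round(4))
E
```

```text
pics
{'clock': 0.0, 'joint_pos': array([-1.16158169,  0.33286425, -0.06469894,  1.46097135,  0.02160356,
        1.3499199 , -0.08852755]), 'joint_velocities': array([ 5.65369936e-05,  5.75391192e-04, -2.14366737e-03, -3.01887595e-04,
       -5.27459709e-04, -9.06984536e-04,  3.99672747e-04]), 'tau': array([-2.07289268e-04, -6.25451303e+01,  4.87621897e-02, -3.91600013e+01,
        1.61137880e-02,  9.92088433e-03,  4.44025488e-06]), 'position': array([0.26141694, 0.56726658, 0.23050636]), 'ee_rot': array([ 0.69120047, -0.15157359,  0.15140287, -0.69017717]), 'ft_force': array([ 0.87414744, -0.20064732, -0.36994871]), 'torque': array([0.0747304 , 0.03045471, 0.02630119]), 'grip_width': 0.9965018207582631}
side 53.39521856845331 321.100138525178 209.29271965019691
[[ 0.9846 -0.1738  0.0159 -0.522 ]
 [-0.0886 -0.5763 -0.8124  0.1412]
 [ 0.1504  0.7986 -0.5828  0.8594]
 [ 0.      0.      0.      1.    ]]
top 51.08449902712526 322.68347592485696 198.08424716693358
[[-1.3500e-02 -9.9990e-01 -1.7000e-03  1.4300e-02]
 [-9.9760e-01  1.3600e-02 -6.7200e-02  5.3550e-01]
 [ 6.7200e-02  8.0000e-04 -9.9770e-01  1.1102e+00]
 [ 0.0000e+00  0.0000e+00  0.0000e+00  1.0000e+00]]
wrist 65.70646984690485 322.0501766703032 199.50720811262028
[[ 2.000e-04  9.658e-01  2.594e-01 -6.550e-02]
 [-2.000e-04 -2.594e-01  9.658e-01 -1.426e-01]
 [ 1.000e+00 -2.000e-04  1.000e-04 -7.000e-04]
 [ 0.000e+00  0.000e+00  0.000e+00  1.000e+00]]
```

View pics/side0.png

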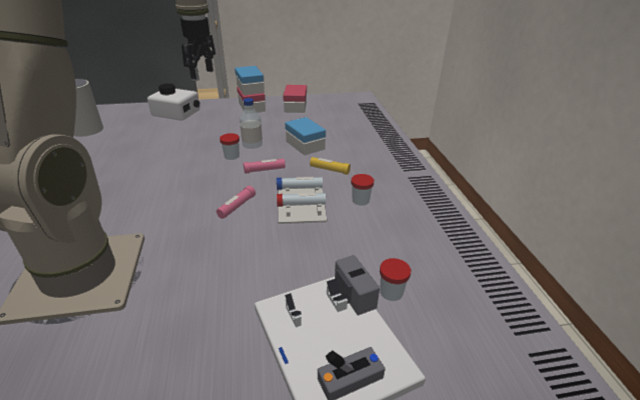

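View pics/top0.png

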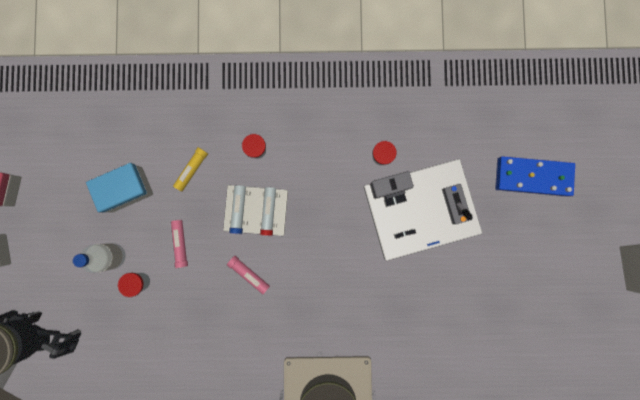

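View pics/wrist0.png

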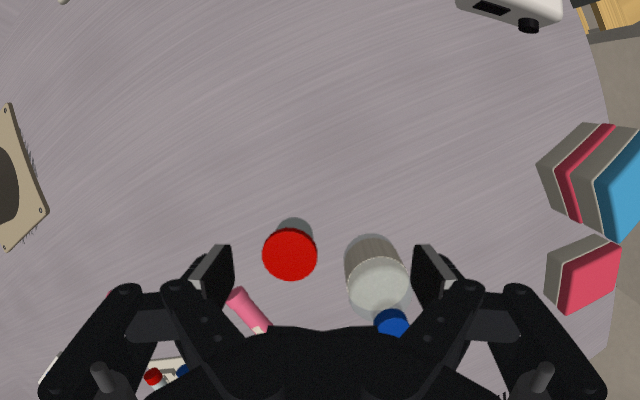

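```bash
cat > h.py <<'E'
import numpy as np,cv2
from scipy.spatial.transform import Rotation as R
def load(p): return dict(np.load(p))
def foc(c): return 200/np.tan(np.radians(float(c["fovy"]))/2)
def Tcw(c):
    if "view" in c: return np.linalg.inv(c["view"])
    T=np.eye(4);T[:3,:3]=R.from_quat(c["rot"]).as_matrix();T[:3,3]=c["pos"];return T@c["T_tool_cam"]
def ray(c,u,v):
    u=np.asarray(u,float);v=np.asarray(v,float)
    f=foc(c);x=(u-c["cx"])/f;y=(v-c["cy"])/f
    if "view" in c: d=np.stack([x,y,np.ones_like(x)],-1)
    else:
        r=np.hypot(x,y)+1e-12; d=np.stack([np.sin(r)*x/r,np.sin(r)*y/r,np.cos(r)],-1)
    T=Tcw(c); return T[:3,3],d@T[:3,:3].T,d
def onplane(c,u,v,z):
    o,d,_=ray(c,u,v); t=(z-o[2])/d[...,2]; return o+d*t[...,None]
def depthpt(c,u,v):
    o,d,dc=ray(c,u,v); Z=c["range_z"][np.asarray(v).astype(int),np.asarray(u).astype(int)]
    return o+d*(Z/dc[...,2])[...,None]
def cloud(c):
    v,u=np.mgrid[0:400,0:640]; return depthpt(c,u,v)
def proj(c,P):
    P=np.atleast_2d(P); p=(np.linalg.inv(Tcw(c))@np.c_[P,np.ones(len(P))].T).T[:,:3]; f=foc(c)
    if "view" in c: return p[:,:2]/p[:,2:]*f+[c["cx"],c["cy"]]
    n=np.hypot(p[:,0],p[:,1]); r=np.arctan2(n,p[:,2])*f
    return p[:,:2]/n[:,None]*r[:,None]+[c["cx"],c["cy"]]
def blobs(c,lo,hi,amin=8):
    h=cv2.cvtColor(c["pixels"],cv2.COLOR_RGB2HSV); m=cv2.inRange(h,lo,hi)
    n,l,s,ce=cv2.connectedComponentsWithStats(m); return [(s[i,4],ce[i],l==i) for i in range(1,n) if s[i,4]>=amin]
E
python3 - <<'E'
from h import *
for n in ["top","side"]:
    c=load(f"pics/{n}0.npz"); W=cloud(c)
    for nm,lo,hi in [("blue",(108,150,60),(125,255,255)),("red",(0,180,80),(5,255,255)),("amber",(8,150,150),(20,255,255)),("white",(0,0,200),(180,30,255))]:
        for a,ce,m in blobs(c,lo,hi):
            ok=m&(c["range_z"]>0)
            print(n,nm,a,ce.round(1),np.median(W[ok],0).round(4) if ok.any() else None)
# upscaled crops
c=load("pics/top0.npz");cv2.imwrite("pics/topcrop.png",cv2.resize(c["pixels"][120:300,200:500,::-1],None,fx=2.6,fy=2.6,interpolation=cv2.INTER_CUBIC))
c=load("pics/side0.npz");cv2.imwrite("pics/sidecrop.png",cv2.resize(c["pixels"][150:400,210:450,::-1],None,fx=2.4,fy=2.4,interpolation=cv2.INTER_CUBIC))
E
```

```text
top blue 2273 [535.2 175.8] [ 0.5869 -0.5619  0.0302]
top blue 15 [453.6 188.4] [ 0.5544 -0.3342  0.0595]
top blue 40 [235.5 230.5] [0.452  0.2328 0.0611]
top blue 133 [ 80.3 260.2] [0.3888 0.5748 0.1612]
top red 363 [253.5 145.2] [0.6723 0.1839 0.0704]
top red 361 [384.1 152.3] [ 0.6494 -0.1537  0.0699]
top red 31 [266.8 232.1] [0.447  0.1514 0.0603]
top red 409 [130.1 284.3] [0.3199 0.4987 0.0704]
top amber 18 [462.9 218.4] [ 0.4746 -0.3554  0.0595]
top white 5419 [422.4 212.6] [ 0.4851 -0.2609  0.0256]
side blue 23 [248. 100.] [0.3893 0.5682 0.16  ]
side blue 29 [278.6 181.2] [0.4528 0.2247 0.0593]
side blue 38 [283.  355.1] [ 0.4131 -0.2862  0.0261]
side blue 45 [373.3 357.5] [ 0.555  -0.3367  0.0589]
side red 73 [229.  136.9] [0.3194 0.4985 0.0689]
side red 103 [362.3 179. ] [0.6746 0.184  0.0693]
side red 419 [395.  268.9] [ 0.6502 -0.1593  0.0695]
side amber 53 [327.6 376.5] [ 0.476  -0.3579  0.0589]
```

View pics/topcrop.png

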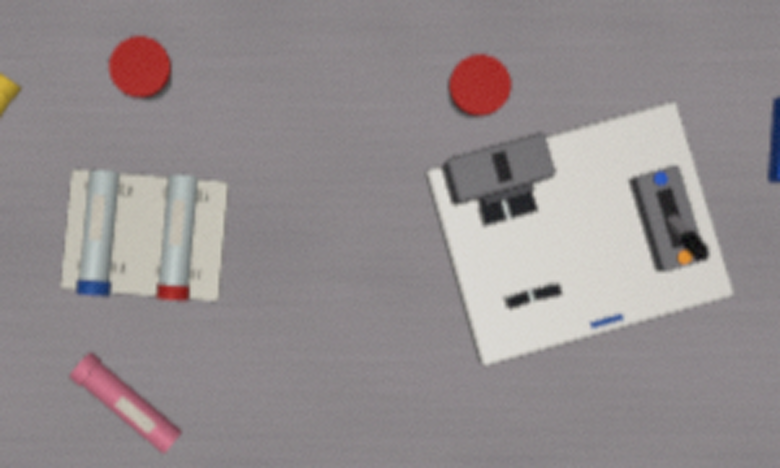

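View pics/sidecrop.png

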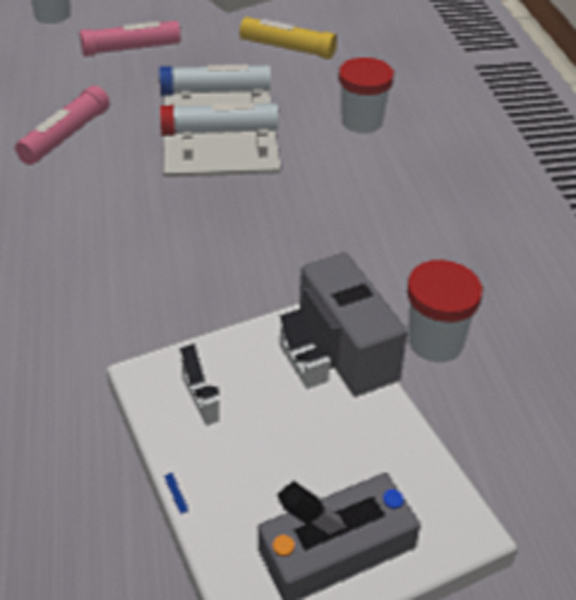

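```bash
cat >> h.py <<'E'
def goal(o,pos,yaw,tilt=0):
    """tool x along world yaw direction, y down, z left; returns row in tool axes"""
    Rt=np.c_[[np.cos(yaw),np.sin(yaw),0],[0,0,-1],[-np.sin(yaw),np.cos(yaw),0]]
    R0=R.from_quat(o["ee_rot"]); d=R0.inv().apply(np.array(pos)-o["position"]); w=(R0.inv()*R.from_matrix(Rt)).as_rotvec()
    print("row",d.round(4),w.round(4),"dist",np.linalg.norm(d).round(3),"rows~",max(np.linalg.norm(d)/.0417,np.degrees(np.linalg.norm(w))/7.16).round(1))
E
python3 - <<'E'
from h import *
from workcell import *
c=load("pics/top0.npz")
# plate rect
bl=[b for b in blobs(c,(0,0,185),(180,40,255),500)]
for a,ce,m in bl: 
    vs,us=np.nonzero(m); print(a,ce)
    for z in (0.025,0.008):
        P=onplane(c,us,vs,z)[:,:2].astype(np.float32); r=cv2.minAreaRect(P*1000); print(z,r)
o=get_obs(); Rm=R.from_quat(o["ee_rot"]).as_matrix(); print(Rm.round(3))
goal(o,[0.485,-0.32,0.26],0.26)
E
```

```text
5673 [422.81949586 212.50661026]
0.025 ((502.4314270019531, -259.94244384765625), (205.50558471679688, 265.10064697265625), 14.913485527038574)
0.008 ((503.0791320800781, -263.9855041503906), (208.6285858154297, 269.1292724609375), 14.913494110107422)
700 [253.27285714 210.02285714]
0.025 ((506.5621643066406, 193.82354736328125), (46.44949722290039, 118.1008071899414), 85.0184555053711)
0.008 ((507.27264404296875, 196.67616271972656), (47.15534591674805, 119.89550018310547), 85.01848602294922)
[[ 0.908 -0.     0.418]
 [-0.418 -0.001  0.908]
 [ 0.    -1.    -0.001]]
row [ 0.5744 -0.0285 -0.7124] [ 1.000e-03 -6.918e-01 -3.000e-04] dist 0.916 rows~ 22.0
```

Request:
send_rows:
  motion:
    - [60, 0.574, -0.0285, -0.712, 0, -0.692, 0]
    - [60, 0.574, -0.0285, -0.712, 0, -0.692, 0]
    - [60, 0.574, -0.0285, -0.712, 0, -0.692, 0]
    - [60, 0.574, -0.0285, -0.712, 0, -0.692, 0]
    - [60, 0.574, -0.0285, -0.712, 0, -0.692, 0]
    - [60, 0.574, -0.0285, -0.712, 0, -0.692, 0]
    - [60, 0.574, -0.0285, -0.712, 0, -0.692, 0]
    - [60, 0.574, -0.0285, -0.712, 0, -0.692, 0]
    - [60, 0.574, -0.0285, -0.712, 0, -0.692, 0]
    - [60, 0.574, -0.0285, -0.712, 0, -0.692, 0]
  squeeze: 20

```text
clock: 0.98
position: [0.3627, 0.1637, 0.2442]
ee_rot: [-0.701, -0.092, 0.092, 0.701]
ft_force: [1.4, 0.8, -0.4]
grip_width: 0.605
```

```bash
python3 - <<'E'
from h import *
from workcell import *
o=get_obs();print(o["position"],o["clock"]);goal(o,[0.485,-0.32,0.26],0.26)
E
```

```text
[0.36274332 0.16365731 0.24424985] 0.9833
row [-0.0063 -0.016  -0.4988] [-0.0006  0.0003  0.0002] dist 0.499 rows~ 12.0
```

Request:
send_rows:
  motion:
    - [60, -0.006, -0.016, -0.499, 0, 0, 0]
    - [60, -0.006, -0.016, -0.499, 0, 0, 0]
    - [60, -0.006, -0.016, -0.499, 0, 0, 0]
    - [60, -0.006, -0.016, -0.499, 0, 0, 0]
    - [60, -0.006, -0.016, -0.499, 0, 0, 0]
    - [60, -0.006, -0.016, -0.499, 0, 0, 0]
    - [60, -0.006, -0.016, -0.499, 0, 0, 0]
    - [60, -0.006, -0.016, -0.499, 0, 0, 0]
    - [60, -0.006, -0.016, -0.499, 0, 0, 0]
    - [60, -0.006, -0.016, -0.499, 0, 0, 0]

```text
clock: 1.82
position: [0.4652, -0.24, 0.258]
ee_rot: [0.701, 0.092, -0.091, -0.701]
ft_force: [-0.0, 0.2, -0.2]
grip_width: 0.598
```

Request:
send_rows:
  motion:
    - [60, 0, 0, -0.083, 0, 0, 0]
    - [60, 0, 0, -0.083, 0, 0, 0]
    - [60, 0, 0, -0.083, 0, 0, 0]
    - [60, 0, 0, -0.083, 0, 0, 0]

```text
clock: 2.15
position: [0.4854, -0.3206, 0.2561]
ee_rot: [0.702, 0.089, -0.092, -0.701]
ft_force: [0.5, 0.1, 0.4]
grip_width: 0.6
```

```bash
python3 - <<'E'
from h import *
from workcell import *
o=get_obs();print(o["position"],o["clock"],o["joint_pos"]);goal(o,[0.485,-0.32,0.26],0.26)
for n in ["side","top","wrist"]:
    o=get_obs(); c=camera(n); cv2.imwrite(f"pics/{n}1.png",c["pixels"][:,:,::-1]); np.savez(f"pics/{n}1.npz",**c,pos=o["position"],rot=o["ee_rot"])
E
```

```text
[ 0.48541379 -0.32060413  0.25609824] 2.15 [-0.21093151  0.29189819  0.88058084  1.57942056 -0.2240009   1.3801283
  2.51840431]
row [-0.0003 -0.0039  0.0007] [ 0.0007 -0.0044 -0.0044] dist 0.004 rows~ 0.1
```

View pics/wrist1.png

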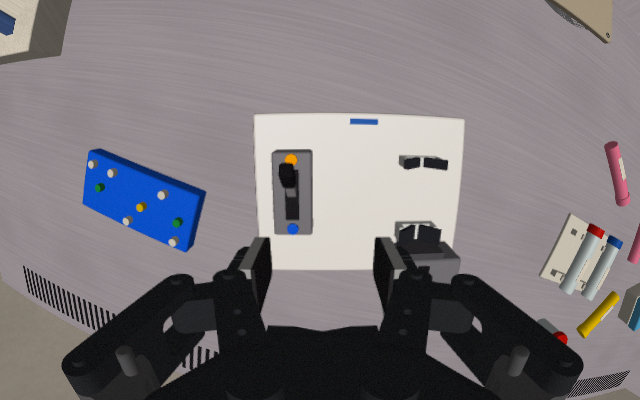

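Request:
send_rows:
  motion:
    - [60, 0, 0, 0, 0, 1.2, 0]
    - [60, 0, 0, 0, 0, 1.2, 0]
    - [60, 0, 0, 0, 0, 1.2, 0]
    - [60, 0, 0, 0, 0, 1.2, 0]
    - [60, 0, 0, 0, 0, 1.2, 0]
    - [60, 0, 0, 0, 0, 1.2, 0]
    - [60, 0, 0, 0, 0, 1.2, 0]
    - [60, 0, 0, 0, 0, 1.2, 0]
    - [60, 0, 0, 0, 0, 1.2, 0]
    - [60, 0, 0, 0, 0, 1.2, 0]

```text
clock: 3.13
position: [0.4871, -0.3161, 0.2581]
ee_rot: [-0.629, 0.321, -0.322, 0.631]
ft_force: [0.6, -0.8, 0.4]
grip_width: 0.599
```

```bash
python3 - <<'E'
from h import *
from workcell import *
o=get_obs();print(o["position"],o["clock"],o["joint_pos"]);goal(o,[0.485,-0.32,0.26],0.26-np.pi)
S={}
for n in ["wrist","top","side"]:
    c=load(f"pics/{n}1.npz"); W=cloud(c)
    for nm,lo,hi in [("blue",(108,150,60),(125,255,255)),("amber",(8,150,150),(20,255,255))]:
        for a,ce,m in blobs(c,lo,hi,10):
            if a>300: continue
            ok=m&(c["range_z"]>0)
            print(n,nm,a,ce.round(1),np.median(W[ok],0).round(4),onplane(c,ce[0],ce[1],0.055).round(4))
c=load("pics/wrist1.npz")
cv2.imwrite("pics/w1crop.png",cv2.resize(c["pixels"][100:280,240:480,::-1],None,fx=3.3,fy=3.3,interpolation=cv2.INTER_CUBIC))
E
```

```text
[ 0.48709504 -0.31614735  0.25808597] 3.1333 [-0.37161753  0.36129665  1.11337007  1.58737701 -0.33096952  1.39837829
  1.40058644]
row [ 0.0019 -0.0019 -0.004 ] [-1.5000e-03  1.9378e+00 -3.4000e-03] dist 0.005 rows~ 15.5
wrist blue 109 [363.3 121.2] [ 0.413  -0.2863  0.0257] [ 0.4137 -0.2899  0.055 ]
wrist blue 94 [292.2 228.6] [ 0.5549 -0.3362  0.0584] [ 0.556  -0.3361  0.055 ]
wrist blue 104 [614.8 241.8] [0.4529 0.2213 0.0555] [0.4528 0.2209 0.055 ]
wrist amber 99 [290.8 158.7] [ 0.4752 -0.3569  0.0583] [ 0.4755 -0.3571  0.055 ]
top blue 15 [453.6 188.4] [ 0.5543 -0.3342  0.0593] [ 0.5538 -0.335   0.055 ]
top blue 38 [235.7 230.4] [0.4531 0.2321 0.0609] [0.4521 0.2339 0.055 ]
top blue 133 [ 80.3 260.1] [0.3889 0.5741 0.1613] [0.3812 0.6353 0.055 ]
side blue 22 [247.9 100. ] [0.3891 0.5707 0.1601] [0.3869 0.8568 0.055 ]
side blue 31 [278.6 181.5] [0.4524 0.2236 0.0588] [0.4526 0.2288 0.055 ]
side blue 37 [282.9 355. ] [ 0.413  -0.2858  0.026 ] [ 0.4123 -0.306   0.055 ]
side blue 45 [373.3 357.5] [ 0.5548 -0.3372  0.0587] [ 0.5561 -0.3345  0.055 ]
side amber 54 [327.6 376.6] [ 0.4763 -0.3575  0.0586] [ 0.4767 -0.3552  0.055 ]
```

View pics/w1crop.png

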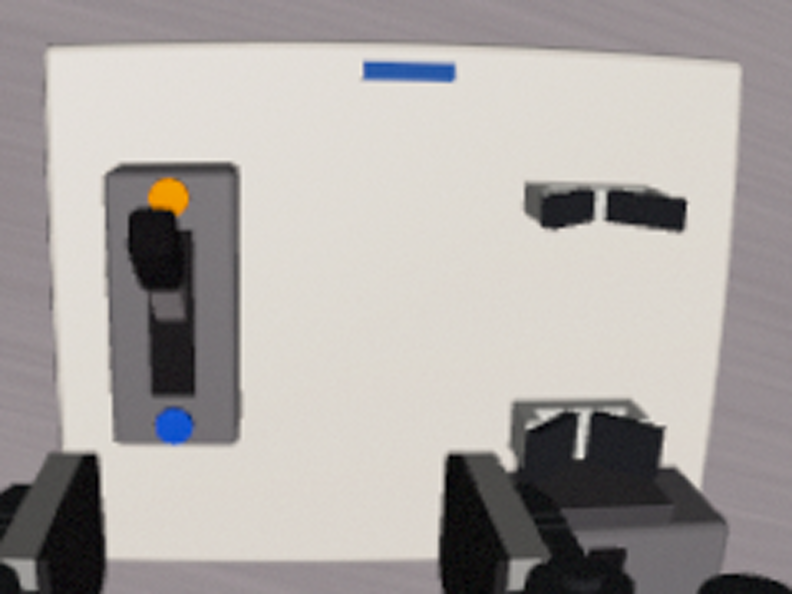

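Request:
send_rows:
  motion:
    - [60, 0, 0, 0, 0, 1.2, 0]
    - [60, 0, 0, 0, 0, 1.2, 0]
    - [60, 0, 0, 0, 0, 1.2, 0]
    - [60, 0, 0, 0, 0, 1.2, 0]
    - [60, 0, 0, 0, 0, 1.2, 0]
    - [60, 0, 0, 0, 0, 1.2, 0]
    - [60, 0, 0, 0, 0, 1.2, 0]
    - [60, 0, 0, 0, 0, 1.2, 0]
    - [60, 0, 0, 0, 0, 1.2, 0]
    - [60, 0, 0, 0, 0, 1.2, 0]

```text
clock: 3.97
position: [0.4871, -0.3161, 0.2578]
ee_rot: [-0.337, 0.621, -0.62, 0.339]
ft_force: [0.2, -0.4, 0.5]
grip_width: 0.602
```

```bash
python3 - <<'E'
from h import *
from workcell import *
o=get_obs();print(o["position"],o["clock"],o["joint_pos"]);goal(o,[0.485,-0.354,0.2],0.26-np.pi)
E
```

```text
[ 0.48710301 -0.3161393   0.25780158] 3.9667 [-0.4600471   0.46809255  1.29868899  1.59007688 -0.45752496  1.43280869
  0.3024857 ]
row [0.0331 0.0577 0.0188] [ 0.0011  0.7376 -0.0032] dist 0.069 rows~ 5.9
```

Request:
send_rows:
  motion:
    - [60, 0.033, 0, 0.019, 0, 0.738, 0]
    - [60, 0.033, 0, 0.019, 0, 0.738, 0]
    - [60, 0.033, 0, 0.019, 0, 0.738, 0]
    - [60, 0.033, 0, 0.019, 0, 0.738, 0]
    - [60, 0.033, 0, 0.019, 0, 0.738, 0]
    - [60, 0.033, 0, 0.019, 0, 0.738, 0]
    - [60, 0.033, 0, 0.019, 0, 0.738, 0]

```text
clock: 4.55
position: [0.4854, -0.3545, 0.2579]
ee_rot: [-0.091, 0.702, -0.7, 0.093]
ft_force: [-0.6, 0.5, 0.3]
grip_width: 0.599
```

```bash
python3 - <<'E'
from h import *
from workcell import *
o=get_obs();print(o["position"],o["clock"],o["joint_pos"]);goal(o,[0.485,-0.354,0.2],0.26-np.pi)
for n in ["wrist"]:
    o=get_obs(); c=camera(n); cv2.imwrite(f"pics/{n}2.png",c["pixels"][:,:,::-1]); np.savez(f"pics/{n}2.npz",**c,pos=o["position"],rot=o["ee_rot"])
E
```

```text
[ 0.48538492 -0.35445144  0.2578888 ] 4.55 [-0.35298849  0.54949694  1.30826407  1.53545399 -0.53489791  1.46610153
 -0.33526732]
row [ 0.0004  0.0579 -0.0004] [ 0.0018  0.0008 -0.0025] dist 0.058 rows~ 1.4
```

View pics/wrist2.png

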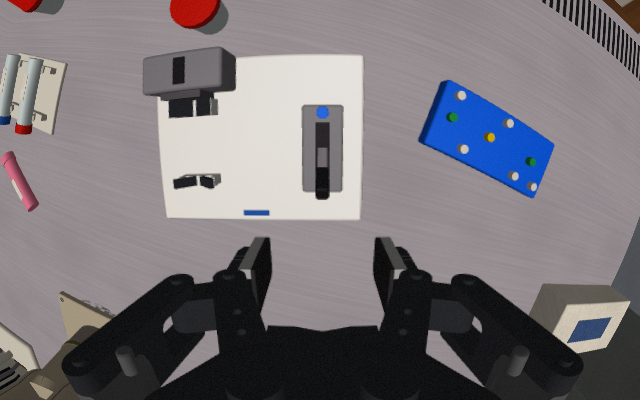

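```bash
python3 - <<'E'
from h import *
piv=np.array([.5153,-.346,0]);a=.26;X=np.array([np.cos(a),np.sin(a),0]);Y=np.array([-np.sin(a),np.cos(a),0])
# predicted grip centre & tips
cs=[load(f"pics/wrist{i}.npz") for i in (1,2)]
rays=[]
for c in cs:
    th=-.6; g=piv+X*55e-3*np.sin(th)+[0,0,.05+.055*np.cos(th)]
    t=piv+X*72e-3*np.sin(th)+[0,0,.05+.072*np.cos(th)]
    print(proj(c,[g,t,piv+[0,0,.055]]).round(1))
    W=cloud(c); hue=c["pixels"].max(-1)
    m=(hue<25)&(W[...,2]>.07)&(W[...,2]<.14)&(np.linalg.norm(W[...,:2]-g[:2],axis=-1)<.05)
    P=W[m]-piv; vs,us=np.nonzero(m); print(m.sum(),us.mean(),vs.mean(),"x",np.percentile(P@X,[2,50,98]).round(4),"y",np.percentile(P@Y,[2,50,98]).round(4),"z",np.percentile(P[:,2],[2,50,98]).round(4))
E
```

```text
[[287.6 174.2]
 [285.8 166.9]
 [292.  194.4]]
304 287.14144736842104 175.05263157894737 x [-0.043  -0.0327 -0.0188] y [-0.0064  0.0011  0.0069] z [0.0892 0.1087 0.1137]
[[321.4 183.7]
 [321.3 196.4]
 [321.5 149. ]]
305 321.62295081967216 181.5311475409836 x [-0.0413 -0.0264 -0.016 ] y [-0.0056 -0.0006  0.0052] z [0.0898 0.1049 0.1132]
```

Request:
send_rows:
  motion:
    - [60, 0, 0.04, 0, 0, 0, 0]
    - [60, 0, 0.08, 0, 0, 0, 0]
    - [60, 0, 0.12, 0, 0, 0, 0]
    - [60, 0, 0.15, 0, 0, 0, 0]
    - [60, 0, 0.179, 0, 0, 0, 0]
    - [60, 0, 0.179, 0, 0, 0, 0]
    - [60, 0, 0.179, 0, 0, 0, 0]

```text
clock: 5.18
position: [0.4846, -0.3552, 0.0786]
ee_rot: [-0.095, 0.701, -0.7, 0.094]
ft_force: [0.0, -0.8, 1.0]
grip_width: 0.603
```

Request:
send_rows:
  motion:
    - [0, 0, 0, 0, 0, 0, 0]
    - [0, 0, 0, 0, 0, 0, 0]
    - [0, 0, 0, 0, 0, 0, 0]
    - [0, 0, 0, 0, 0, 0, 0]
    - [0, 0, 0, 0, 0, 0, 0]
    - [0, 0, 0, 0, 0, 0, 0]
    - [0, 0, 0, 0, 0, 0, 0]
    - [0, 0, 0, 0, 0, 0, 0]
  squeeze: 20

```text
clock: 5.85
position: [0.4848, -0.3547, 0.0801]
ee_rot: [-0.093, 0.702, -0.7, 0.094]
ft_force: [-5.9, 11.7, 13.6]
grip_width: 0.16
```

```bash
python3 - <<'E'
from h import *
from workcell import *
o=get_obs();print(o)
c=camera("side"); cv2.imwrite(f"pics/side3.png",cv2.resize(c["pixels"][200:400,200:450,::-1],None,fx=3,fy=3))
E
```

```text
{'clock': 5.85, 'joint_pos': array([-0.26453645,  0.69732616,  1.13748192,  1.73744917, -0.68881878,
        1.17009572, -0.2300991 ]), 'joint_velocities': array([ 7.72202358e-04, -1.60981007e-04, -9.83051191e-04, -4.57854628e-04,
        3.78939196e-05,  4.71057855e-04, -1.63231291e-03]), 'tau': array([ 2.96527840e+00, -4.78398585e+01,  2.37173259e+01, -2.95714188e+01,
        3.89839435e-03, -4.20649096e+00,  5.09929354e-02]), 'position': array([ 0.48475195, -0.35465434,  0.08005939]), 'ee_rot': array([-0.09309702,  0.70225423, -0.69956727,  0.09368868]), 'ft_force': array([-5.88073069, 11.65408513, 13.64733642]), 'torque': array([ 2.39353053,  1.16895693, -0.00281411]), 'grip_width': 0.15961899629284568}
```

View pics/side3.png

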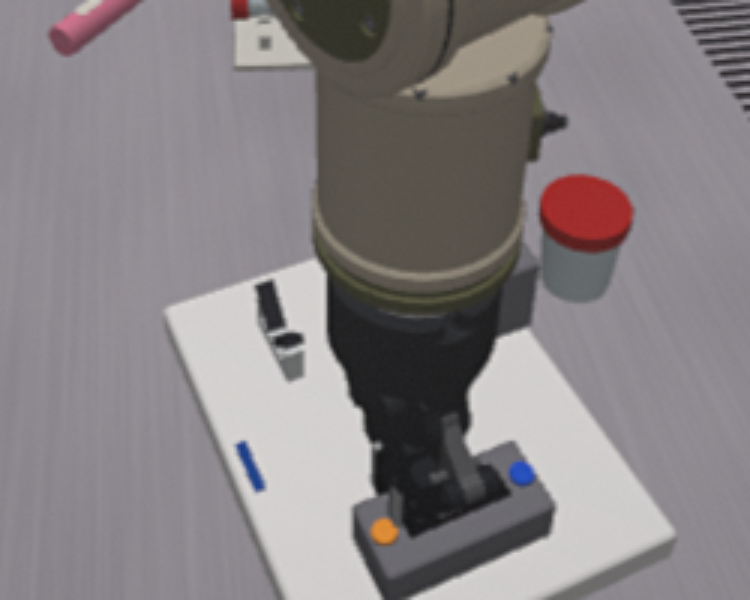

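Request:
send_rows:
  motion:
    - [0, -0.004, -0.0025, -0.001, 0, 0, 0]
    - [0, -0.008, -0.0045, -0.001, 0, 0, 0]
    - [0, -0.012, -0.006, -0.001, 0, 0, 0]
    - [0, -0.016, -0.0075, -0.001, 0, 0, 0]
    - [0, -0.02, -0.0085, -0.001, 0, 0, 0]
    - [0, -0.024, -0.0092, -0.001, 0, 0, 0]
    - [0, -0.028, -0.0096, -0.001, 0, 0, 0]
    - [0, -0.0315, -0.0096, -0.001, 0, 0, 0]
    - [0, -0.0315, -0.0096, -0.001, 0, 0, 0]

```text
clock: 6.65
position: [0.514, -0.3466, 0.0889]
ee_rot: [-0.094, 0.702, -0.7, 0.093]
ft_force: [-6.8, 4.3, 2.5]
grip_width: 0.158
```

```bash
python3 - <<'E'
from h import *
from workcell import *
o=get_obs();print(o["position"],o["ft_force"]); a=.26;X=np.array([np.cos(a),np.sin(a)])
print((o["position"][:2]-[.5153,-.346])@X)
c=camera("side"); cv2.imwrite(f"pics/side4.png",cv2.resize(c["pixels"][200:400,200:450,::-1],None,fx=3,fy=3))
E
```

```text
[ 0.51400638 -0.34660465  0.0888564 ] [-6.79149533  4.28008539  2.50182331]
-0.0014055891244096775
```

View pics/side4.png

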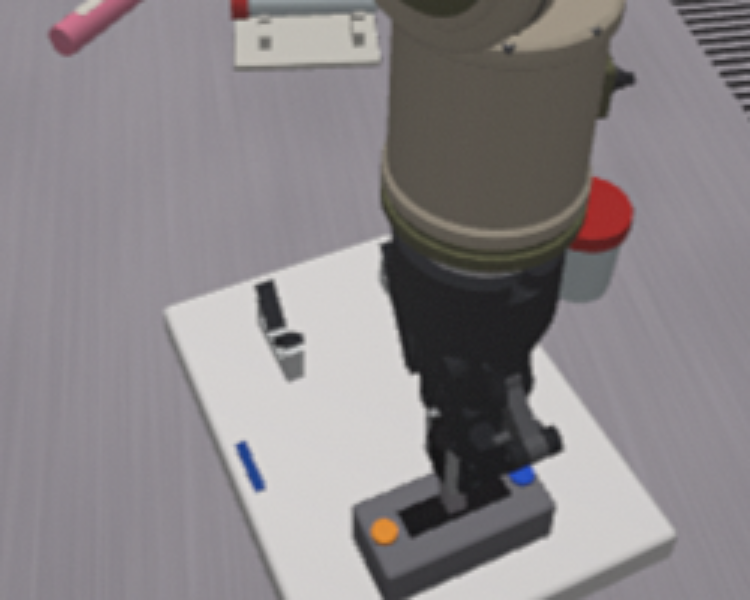

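Request:
send_rows:
  motion:
    - [60, 0, 0, 0, 0, 0, 0]
    - [60, 0, 0, 0, 0, 0, 0]
    - [60, 0, 0, 0, 0, 0, 0]
    - [60, 0, 0, 0, 0, 0, 0]
    - [60, 0, -0.03, 0, 0, 0, 0]
    - [60, 0, -0.07, 0, 0, 0, 0]
    - [60, 0, -0.11, 0, 0, 0, 0]
    - [60, 0, -0.15, 0, 0, 0, 0]
    - [60, 0, -0.15, 0, 0, 0, 0]

```text
clock: 7.45
position: [0.5162, -0.3497, 0.2461]
ee_rot: [0.09, -0.699, 0.703, -0.095]
ft_force: [-0.8, -0.7, -0.3]
grip_width: 0.602
```

```bash
cat > snap.py <<'E'
import sys
from h import *
from workcell import *
def snap(n,k):
    o=get_obs(); c=camera(n); cv2.imwrite(f"pics/{n}{k}.png",c["pixels"][:,:,::-1]); c=dict(**c,pos=o["position"],rot=o["ee_rot"]); np.savez(f"pics/{n}{k}.npz",**c); return c
E
python3 - <<'E'
from snap import *
o=get_obs();print(o["position"],o["joint_pos"],o["clock"])
c=snap("wrist",5); snap("top",5)
piv=np.array([.5153,-.346,0]);a=.26;X=np.array([np.cos(a),np.sin(a),0]);Y=np.array([-np.sin(a),np.cos(a),0])
W=cloud(c);m=(c["pixels"].max(-1)<25)&(W[...,2]>.085)&(W[...,2]<.14)&(np.linalg.norm(W[...,:2]-piv[:2],axis=-1)<.04)
P=W[m]-piv;print(m.sum(),"x",np.percentile(P@X,[2,50,98]).round(4),"y",np.percentile(P@Y,[2,50,98]).round(4),"z",np.percentile(P[:,2],[2,50,98]).round(4))
t=m&(W[...,2]>.117);vs,us=np.nonzero(t);print(us.mean(),vs.mean(),((W[t]-piv)@X).mean())
for th in (-.2,-.1,0,.1): print(th,proj(c,[piv+X*.072*np.sin(th)+[0,0,.05+.072*np.cos(th)]]))
cv2.imwrite("pics/w5c.png",cv2.resize(c["pixels"][20:260,120:400,::-1],None,fx=2.5,fy=2.5))
E
```

```text
[ 0.51620698 -0.34967438  0.24605108] [-0.32614009  0.58786893  1.2563997   1.49939166 -0.56263212  1.44980179
 -0.36520878] 7.45
220 x [-0.014  -0.0005  0.0027] y [-0.0062 -0.0007  0.0049] z [0.0948 0.1159 0.1223]
317.3644859813084 199.48598130841123 -0.006120373464657882
-0.2 [[316.2391032  208.20723326]]
-0.1 [[316.21041647 200.90565319]]
0 [[316.19261123 193.18180242]]
0.1 [[316.18655748 185.1715272 ]]
```

View pics/w5c.png

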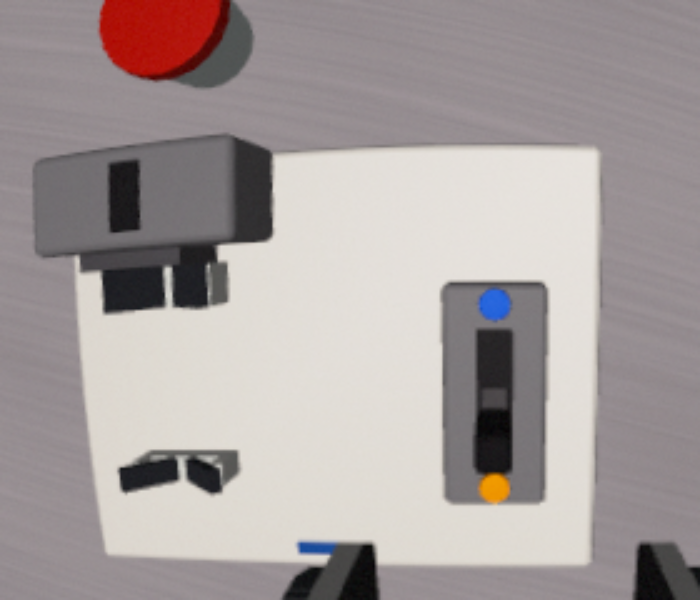

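```bash
python3 - <<'E'
from h import *
for n in ["wrist5","top5"]:
    c=load(f"pics/{n}.npz"); W=cloud(c)
    for nm,lo,hi in [("blue",(108,150,60),(125,255,255)),("amber",(8,150,150),(20,255,255))]:
        for a,ce,m in blobs(c,lo,hi,10):
            print(n,nm,a,ce.round(1),onplane(c,ce[0],ce[1],0.055).round(4),np.median(W[m],0).round(4))
# upscaled view of lever
c=load("pics/wrist5.npz"); W=cloud(c)
piv=np.array([.5153,-.346,0]);a=.26;X=np.array([np.cos(a),np.sin(a),0])
for u in (316,317,318):
    for v in range(165,214,2):
        p=W[v,u]-piv; print(u,v,c["pixels"][v,u],(p@X).round(4),p[2].round(4)) if u==317 else 0
E
```

```text
wrist5 blue 7715 [483.3 161.7] [ 0.5893 -0.5319  0.055 ] [ 0.5901 -0.545   0.0298]
wrist5 blue 19 [  1.2 137.3] [0.4589 0.1963 0.055 ] [0.4535 0.2187 0.0416]
wrist5 blue 120 [317.5 141.5] [ 0.5551 -0.3361  0.055 ] [ 0.5555 -0.336   0.0584]
wrist5 blue 47 [245.9 238.7] [ 0.4245 -0.2829  0.055 ] [ 0.4111 -0.2779  0.0258]
wrist5 amber 110 [317.4 214.9] [ 0.4755 -0.3572  0.055 ] [ 0.4767 -0.3569  0.0585]
top5 blue 506 [512.7 165.9] [ 0.6108 -0.4916  0.055 ] [ 0.6167 -0.4993  0.0301]
top5 blue 15 [453.6 188.4] [ 0.5538 -0.335   0.055 ] [ 0.5545 -0.3343  0.0582]
top5 blue 40 [235.9 230.4] [0.4522 0.2332 0.055 ] [0.4531 0.2315 0.0612]
top5 blue 132 [ 80.2 260.2] [0.3809 0.6357 0.055 ] [0.3889 0.5744 0.1616]
top5 amber 17 [462.9 218.6] [ 0.4748 -0.3564  0.055 ] [ 0.4737 -0.3556  0.0603]
317 165 [39 36 37] 0.0159 0.0582
317 167 [38 33 35] 0.0133 0.0555
317 169 [37 36 36] 0.0112 0.0563
317 171 [36 35 36] 0.0087 0.055
317 173 [35 34 32] 0.0068 0.0568
317 175 [60 56 58] 0.0047 0.0571
317 177 [76 71 73] 0.0034 0.0623
317 179 [76 72 73] 0.0028 0.0703
317 181 [76 72 73] 0.0015 0.0745
317 183 [42 39 40] 0.0033 0.0933
317 185 [17 12  9] 0.0026 0.0995
317 187 [13  9 12] 0.0012 0.1018
317 189 [12 13 12] 0.0007 0.1084
317 191 [ 9  6 11] 0.0005 0.1155
317 193 [15 11 16] -0.0006 0.1187
317 195 [25 23 23] -0.0018 0.1213
317 197 [24 24 24] -0.0034 0.1222
317 199 [25 21 24] -0.0053 0.122
317 201 [26 27 28] -0.0072 0.1221
317 203 [28 27 29] -0.0089 0.1226
317 205 [26 24 24] -0.0112 0.121
317 207 [22 21 21] -0.0128 0.1217
317 209 [132  79   0] -0.0151 0.1204
317 211 [240 156   0] -0.0358 0.0583
317 213 [240 154   0] -0.0379 0.0591
```

Request:
send_rows:
  motion:
    - [60, 0.003, 0.03, -0.0035, 0, 0, 0]
    - [60, 0.003, 0.07, -0.0035, 0, 0, 0]
    - [60, 0.003, 0.11, -0.0035, 0, 0, 0]
    - [60, 0.003, 0.14, -0.0035, 0, 0, 0]
    - [60, 0.003, 0.158, -0.0035, 0, 0, 0]
    - [60, 0.003, 0.158, -0.0035, 0, 0, 0]
    - [0, 0.003, 0.158, -0.0035, 0, 0, 0]
    - [0, 0.003, 0.158, -0.0035, 0, 0, 0]
    - [0, 0.003, 0.158, -0.0035, 0, 0, 0]
    - [0, 0.003, 0.158, -0.0035, 0, 0, 0]

```text
clock: 8.38
position: [0.512, -0.3467, 0.082]
ee_rot: [0.092, -0.699, 0.703, -0.094]
ft_force: [4.2, -9.0, -4.7]
grip_width: 0.165
```

Request:
send_rows:
  motion:
    - [0, 0, 0, 0, 0, 0, 0]
    - [0, 0, 0, 0, 0, 0, 0]
    - [0, -0.003, 0, 0, 0, 0, 0]
    - [0, -0.006, 0, 0, 0, 0, 0]
    - [0, -0.0085, 0, 0, 0, 0, 0]
    - [0, -0.0085, 0, 0, 0, 0, 0]
    - [0, -0.0085, 0, 0, 0, 0, 0]

```text
clock: 8.97
position: [0.5182, -0.3452, 0.082]
ee_rot: [0.092, -0.7, 0.703, -0.092]
ft_force: [-3.2, -8.1, 1.1]
grip_width: 0.162
```

Request:
send_rows:
  motion:
    - [60, 0, 0, 0, 0, 0, 0]
    - [60, 0, 0, 0, 0, 0, 0]
    - [60, 0, 0, 0, 0, 0, 0]
    - [60, 0, 0, 0, 0, 0, 0]
    - [60, 0, -0.03, 0, 0, 0, 0]
    - [60, 0, -0.07, 0, 0, 0, 0]
    - [60, 0, -0.11, 0, 0, 0, 0]
    - [60, 0, -0.15, 0, 0, 0, 0]
    - [60, 0, -0.15, 0, 0, 0, 0]

```text
clock: 9.72
position: [0.5208, -0.3445, 0.238]
ee_rot: [0.09, -0.699, 0.703, -0.096]
ft_force: [0.1, -1.6, -0.3]
grip_width: 0.601
```

```bash
python3 - <<'E'
from snap import *
o=get_obs();print(o["position"],o["joint_pos"],o["clock"])
c=snap("wrist",6)
piv=np.array([.5153,-.346,0]);a=.26;X=np.array([np.cos(a),np.sin(a),0]);Y=np.array([-np.sin(a),np.cos(a),0])
print((o["position"]-piv)@np.c_[X,Y])
W=cloud(c);m=(c["pixels"].max(-1)<35)&(W[...,2]>.118)&(W[...,2]<.14)&(np.linalg.norm(W[...,:2]-piv[:2],axis=-1)<.04)
P=W[m]-piv;print(m.sum(),"x",np.percentile(P@X,[2,50,98]).round(4),"y",np.percentile(P@Y,[2,50,98]).round(4))
for nm,lo,hi in [("blue",(108,150,60),(125,255,255)),("amber",(8,150,150),(20,255,255))]:
        for a,ce,m in blobs(c,lo,hi,10):print(nm,a,ce.round(1),onplane(c,ce[0],ce[1],0.055).round(4))
for b in (2,3):pass
# tube, rest
t=load("pics/top5.npz");W=cloud(t)
for k,c in (("top",t),("side",load("pics/side0.npz"))):
    W=cloud(c); m=(W[...,2]>.048)&(W[...,2]<.075)&(W[...,0]>.44)&(W[...,0]<.6)&(W[...,1]>.12)&(W[...,1]<.27)
    n,l,s,ce=cv2.connectedComponentsWithStats(m.astype(np.uint8))
    for i in range(1,n):
        if s[i,4]<100: continue
        vs,us=np.nonzero(l==i); P=W[l==i]; r=cv2.minAreaRect((P[:,:2]*1000).astype(np.float32)); print(k,s[i],r,"z",np.percentile(P[:,2],[5,50,95,99]).round(4))
E
```

```text
[ 0.52083643 -0.34453113  0.23798855] [-0.3312128   0.59118392  1.24437123  1.50827003 -0.56463239  1.43523945
 -0.37486709] 9.7167
[ 5.72796256e-03 -3.81006328e-06]
249 x [-0.0085 -0.0007  0.0063] y [-0.0065 -0.0004  0.0057]
blue 7811 [487.8 166.9] [ 0.5898 -0.5302  0.055 ]
blue 126 [321.  147.4] [ 0.5553 -0.3359  0.055 ]
blue 28 [245.3 245.1] [ 0.4247 -0.2797  0.055 ]
amber 115 [320.8 222. ] [ 0.4755 -0.3571  0.055 ]
top [229 186  17  48 554] ((506.47833251953125, 231.6697998046875), (33.217044830322266, 124.51112365722656), 85.19981384277344) z [0.0504 0.059  0.0641 0.0658]
top [260 188  16  47 529] ((501.6925354003906, 151.33761596679688), (31.427181243896484, 121.9675521850586), 85.49583435058594) z [0.0506 0.0586 0.0637 0.0654]
side [277 177  46  10 362] ((509.2225646972656, 223.25474548339844), (27.124645233154297, 122.67326354980469), 85.12859344482422) z [0.0491 0.0568 0.0615 0.0626]
side [277 193  49  11 422] ((502.9685363769531, 144.15370178222656), (27.329784393310547, 123.89473724365234), 85.40931701660156) z [0.049  0.057  0.0613 0.0622]
```

```bash
python3 - <<'E'
from snap import *
o=get_obs();goal(o,[0.507,0.231,0.2],-0.084-np.pi)
E
```

```text
row [-0.1368  0.0327 -0.5582] [-0.0033  0.3481 -0.0054] dist 0.576 rows~ 13.8
```

Request:
send_rows:
  motion:
    - [60, -0.137, 0.033, -0.558, -0.003, 0.348, -0.005]
    - [60, -0.137, 0.033, -0.558, -0.003, 0.348, -0.005]
    - [60, -0.137, 0.033, -0.558, -0.003, 0.348, -0.005]
    - [60, -0.137, 0.033, -0.558, -0.003, 0.348, -0.005]
    - [60, -0.137, 0.033, -0.558, -0.003, 0.348, -0.005]
    - [60, -0.137, 0.033, -0.558, -0.003, 0.348, -0.005]
    - [60, -0.137, 0.033, -0.558, -0.003, 0.348, -0.005]
    - [60, -0.137, 0.033, -0.558, -0.003, 0.348, -0.005]
    - [60, -0.137, 0.033, -0.558, -0.003, 0.348, -0.005]
    - [60, -0.137, 0.033, -0.558, -0.003, 0.348, -0.005]

```text
clock: 10.6
position: [0.509, 0.0672, 0.2064]
ee_rot: [0.027, 0.708, -0.705, -0.032]
ft_force: [1.2, 0.7, -0.2]
grip_width: 0.6
```

```bash
python3 - <<'E'
from snap import *
o=get_obs();print(o["joint_pos"],o["position"]);goal(o,[0.507,0.231,0.2],-0.084-np.pi)
E
```

```text
[-1.35077374  0.22806759  1.29671374  1.82876661 -0.23528505  1.26392969
 -1.64152067] [0.50901704 0.06724065 0.20641727]
row [ 0.0156  0.0071 -0.163 ] [0.0038 0.0007 0.0062] dist 0.164 rows~ 3.9
```

Request:
send_rows:
  motion:
    - [60, 0.016, 0.007, -0.163, 0.003, 0, 0.006]
    - [60, 0.016, 0.007, -0.163, 0.003, 0, 0.006]
    - [60, 0.016, 0.007, -0.163, 0.003, 0, 0.006]
    - [60, 0.016, 0.007, -0.163, 0.003, 0, 0.006]
    - [60, 0.016, 0.007, -0.163, 0.003, 0, 0.006]
    - [60, 0.016, 0.007, -0.163, 0.003, 0, 0.006]

```text
clock: 11.1
position: [0.5067, 0.2309, 0.1992]
ee_rot: [-0.028, -0.706, 0.708, 0.028]
ft_force: [-0.3, -1.3, 0.2]
grip_width: 0.6
```

```bash
python3 - <<'E'
from snap import *
o=get_obs();print(o["joint_pos"],o["position"]);goal(o,[0.507,0.231,0.2],-0.084-np.pi)
c=snap("wrist",7); W=cloud(c)
m=(W[...,2]>.05)&(W[...,2]<.075)&(W[...,0]>.43)&(W[...,0]<.6)&(W[...,1]>.19)&(W[...,1]<.27)
n,l,s,ce=cv2.connectedComponentsWithStats(m.astype(np.uint8))
for i in range(1,n):
    if s[i,4]<100: continue
    P=W[l==i]; print(s[i],cv2.minAreaRect((P[:,:2]*1000).astype(np.float32)),np.percentile(P[:,2],[5,50,95,99]).round(4))
for a,ce,mm in blobs(c,(108,150,60),(125,255,255),30): print("blue",a,ce,np.median(W[mm],0).round(4),onplane(c,ce[0],ce[1],.05))
E
```

```text
[-1.46123022  0.37782363  1.18266542  1.73260481 -0.36177359  1.28020601
 -1.84634564] [0.5066613  0.23093219 0.19917465]
row [-0.0003 -0.0008 -0.0001] [-0.0028  0.0048  0.0003] dist 0.001 rows~ 0.0
[ 307  120   32  130 3666] ((508.00201416015625, 229.90835571289062), (30.59360122680664, 124.4997329711914), 85.49198913574219) [0.052  0.0584 0.0611 0.0621]
blue 400 [322.2125 239.975 ] [0.4547 0.2337 0.0601] [0.45094878 0.23418336 0.05      ]
blue 398 [ 40.37437186 328.27889447] [0.3939 0.5675 0.1588] [0.29088076 0.76533984 0.05      ]
```

View pics/wrist7.png

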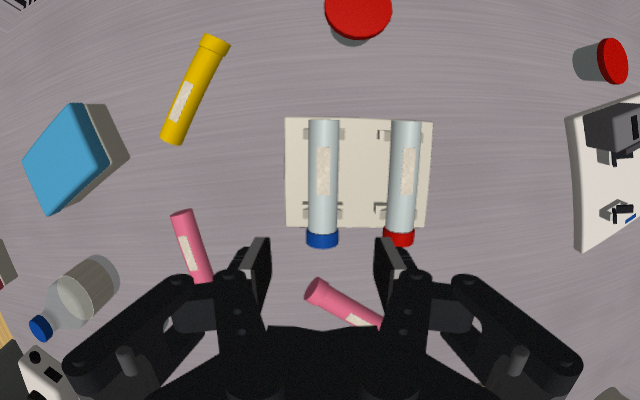

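Request:
send_rows:
  motion:
    - [60, -0.001, 0.04, 0.0005, 0, 0, 0]
    - [60, -0.001, 0.08, 0.0005, 0, 0, 0]
    - [60, -0.001, 0.12, 0.0005, 0, 0, 0]
    - [60, -0.001, 0.15, 0.0005, 0, 0, 0]
    - [60, -0.001, 0.171, 0.0005, 0, 0, 0]
    - [60, -0.001, 0.171, 0.0005, 0, 0, 0]
    - [60, -0.001, 0.171, 0.0005, 0, 0, 0]
  squeeze: 30

```text
clock: 11.73
position: [0.5087, 0.226, 0.0295]
ee_rot: [-0.03, -0.706, 0.707, 0.031]
ft_force: [0.4, -0.5, 0.2]
grip_width: 0.599
```

Request:
send_rows:
  motion:
    - [0, 0, 0, 0, 0, 0, 0]
    - [0, 0, 0, 0, 0, 0, 0]
    - [0, 0, 0, 0, 0, 0, 0]
    - [0, 0, 0, 0, 0, 0, 0]
    - [0, 0, 0, 0, 0, 0, 0]
    - [0, 0, 0, 0, 0, 0, 0]

```text
clock: 12.23
position: [0.5102, 0.2296, 0.0316]
ee_rot: [0.031, 0.708, -0.705, -0.028]
ft_force: [-0.9, 4.8, 8.4]
grip_width: 0.342
```

```bash
python3 - <<'E'
from snap import *
o=get_obs();print(o["position"],o["ft_force"],o["torque"],o["grip_width"],o["clock"])
c=snap("side",8); cv2.imwrite(f"pics/side8c.png",cv2.resize(c["pixels"][100:260,200:400,::-1],None,fx=3.5,fy=3.5))
E
```

```text
[0.51022394 0.22959669 0.03162368] [-0.94529831  4.75221098  8.43240831] [ 0.98124334  0.0933442  -0.13694739] 0.34175377186392325 12.2333
```

View pics/side8c.png

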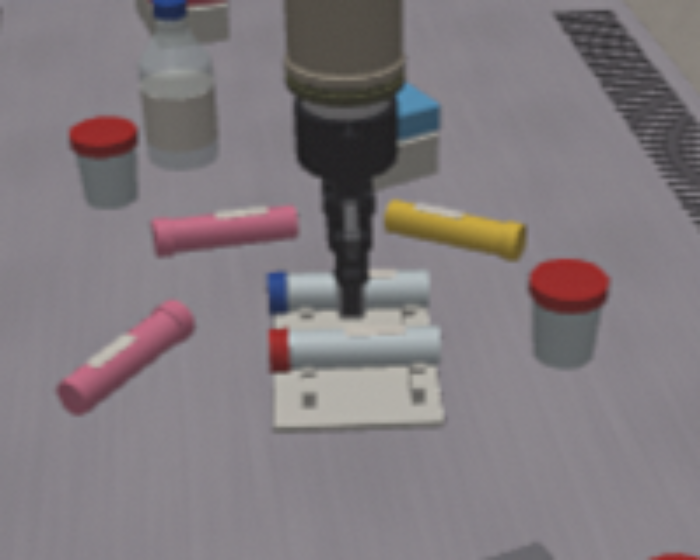

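Request:
send_rows:
  motion:
    - [0, 0, -0.02, 0, 0, 0, 0]
    - [0, 0, -0.05, 0, 0, 0, 0]
    - [0, 0, -0.09, 0, 0, 0, 0]
    - [0, 0, -0.13, 0, 0, 0, 0]
    - [0, 0, -0.15, 0, 0, 0, 0]
    - [0, 0, -0.15, 0, 0, 0, 0]
    - [0, 0, -0.15, 0, 0, 0, 0]

```text
clock: 12.87
position: [0.5092, 0.2281, 0.1808]
ee_rot: [0.031, 0.707, -0.706, -0.029]
ft_force: [0.1, 0.8, -1.1]
grip_width: 0.336
```

```bash
python3 - <<'E'
from snap import *
o=get_obs();print(o["position"],o["ft_force"],o["grip_width"],o["clock"],o["joint_pos"])
piv=np.array([.5153,-.346,0]);a=.26;X=np.array([np.cos(a),np.sin(a),0]);Y=np.array([-np.sin(a),np.cos(a),0])
seat=piv+.0625*X+.155*Y; print("seat",seat)
c=snap("wrist",9); W=cloud(c); s=snap("side",9); t=snap("top",9)
# held tube in tool frame
T=np.eye(4);T[:3,:3]=R.from_quat(c["rot"]).as_matrix();T[:3,3]=c["pos"]
for k,cc in (("wrist",c),("top",t),("side",s)):
    W=cloud(cc); L=(W-T[:3,3])@T[:3,:3]
    hsv=cv2.cvtColor(cc["pixels"],cv2.COLOR_RGB2HSV)
    m=(np.abs(L[...,0])<.085)&(np.abs(L[...,2])<.019)&(L[...,1]>-.06)&(L[...,1]<.02)&((hsv[...,2]>100)|(hsv[...,1]>140))
    P=L[m]; print(k,m.sum())
    if m.sum()>50: print("x",np.percentile(P[:,0],[1,50,99]).round(4),"y",np.percentile(P[:,1],[1,50,99]).round(4),"z",np.percentile(P[:,2],[1,50,99]).round(4), "slope y/x,z/x",np.polyfit(P[:,0],P[:,1],1).round(4),np.polyfit(P[:,0],P[:,2],1).round(4))
goal(o,[*(seat-X*.0925)[:2],.2],.26-np.pi)
E
```

```text
[0.50923654 0.22805221 0.18078785] [ 0.14079478  0.78334855 -1.12359151] 0.33582089019395694 12.8667 [-1.43833701  0.39603307  1.16649332  1.75639199 -0.38477228  1.24312007
 -1.82804402]
seat [ 0.53585189 -0.18014202  0.        ]
wrist 13212
x [-0.0607 -0.0241  0.0278] y [-0.0299 -0.0263 -0.0164] z [-0.0136  0.0007  0.0152] slope y/x,z/x [-0.0085 -0.0256] [-0.0092  0.0006]
top 417
x [-0.0574  0.0299  0.0659] y [-0.0311 -0.0246 -0.0097] z [-0.0133  0.0053  0.0147] slope y/x,z/x [-0.023  -0.0234] [-0.0114  0.0039]
side 385
x [-0.0591  0.0116  0.0632] y [-0.0289 -0.0218  0.0006] z [-0.0036  0.0125  0.0184] slope y/x,z/x [-0.0314 -0.0204] [-0.0084  0.011 ]
row [ 0.0263 -0.02    0.4357] [ 0.0013 -0.344  -0.0025] dist 0.437 rows~ 10.5
```

View pics/wrist9.png

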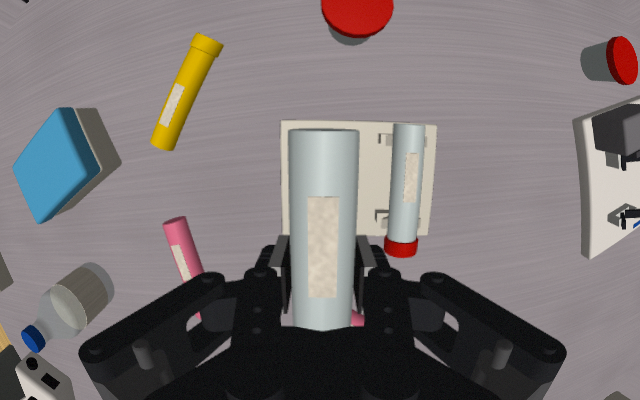

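View pics/side9.png

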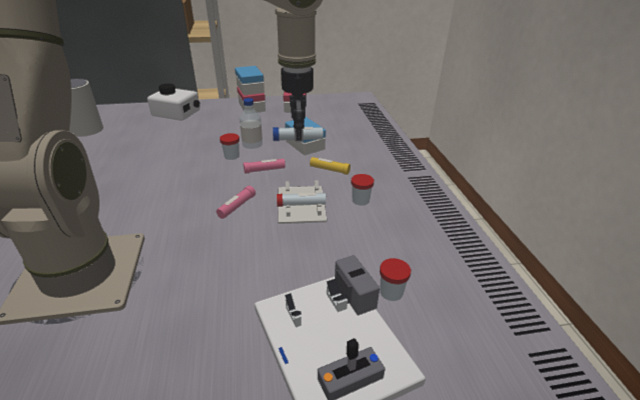

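```bash
python3 - <<'E'
from h import *
piv=np.array([.5153,-.346,0]);a=.26;X=np.array([np.cos(a),np.sin(a),0]);Y=np.array([-np.sin(a),np.cos(a),0])
seat=piv+.0625*X+.155*Y
for n in ["wrist1","wrist2","wrist5","wrist6","side9","top9","wrist9"]:
    c=load(f"pics/{n}.npz"); W=cloud(c)-seat; x=W@X;y=W@Y;z=W[...,2]
    A=(np.abs(y)<.04)&(c["range_z"]>0)
    fr=A&(x>-.115)&(x<-.085)&(z>.035)&(z<.075); bk=A&(x>-.03)&(x<-.003)&(z>.035)&(z<.075)
    st=A&(np.abs(y)<.022)&(x>-.006)&(x<.015)&(z>.07)&(z<.09)
    for k,m in (("front",fr),("back",bk),("stoptop",st)):
        if m.sum()>15: print(n,k,m.sum(),"x",np.percentile(x[m],[2,50,98]).round(4),"y",np.percentile(y[m],[2,50,98]).round(4),"z",np.percentile(z[m],[2,50,98]).round(4))
    # V fit: z=z0+|y-y0|
    for k,m in (("front",fr),("back",bk)):
        q=m&(np.abs(y)>.006)&(np.abs(y)<.019)
        l=q&(y>0); r=q&(y<0)
        if l.sum()>8 and r.sum()>8:
            from numpy import median as md
            al=md(z[l]-y[l]); ar=md(z[r]+y[r]); print("   V",k,"y0",((ar-al)/2).round(4),"zbottom",((al+ar)/2).round(4),"axis z",((al+ar)/2+.0212).round(4))
E
```

```text
wrist1 front 536 x [-0.1061 -0.1009 -0.0943] y [-0.0265  0.0025  0.0246] z [0.0358 0.0513 0.0628]
wrist1 back 710 x [-0.0201 -0.0137 -0.0035] y [-0.0269  0.0023  0.0246] z [0.0363 0.0507 0.0631]
wrist1 stoptop 492 x [-0.0002  0.0038  0.0143] y [-0.0182  0.0019  0.021 ] z [0.0708 0.0836 0.0857]
   V front y0 -0.0004 zbottom 0.0397 axis z 0.0609
   V back y0 -0.0006 zbottom 0.0395 axis z 0.0607
wrist2 front 488 x [-0.1054 -0.0987 -0.0936] y [-0.0268  0.0024  0.0235] z [0.0364 0.0504 0.0626]
wrist2 back 662 x [-0.0196 -0.0116 -0.0034] y [-0.027   0.0029  0.0243] z [0.0367 0.0517 0.0629]
wrist2 stoptop 491 x [0.0002 0.0073 0.0147] y [-0.0214 -0.0009  0.021 ] z [0.0785 0.0841 0.086 ]
   V front y0 -0.0004 zbottom 0.0393 axis z 0.0605
   V back y0 -0.0005 zbottom 0.0398 axis z 0.061
wrist5 front 552 x [-0.1055 -0.0979 -0.0935] y [-0.027   0.0028  0.0238] z [0.0361 0.0494 0.0627]
wrist5 back 677 x [-0.0194 -0.0113 -0.0034] y [-0.0272  0.003   0.0242] z [0.0366 0.0522 0.0631]
wrist5 stoptop 468 x [0.0012 0.008  0.0147] y [-0.0215 -0.0012  0.0209] z [0.0814 0.0842 0.0861]
   V front y0 -0.000
[... 884 characters left out ...]
07  -0.101  -0.0957] y [-0.023  -0.0002  0.0285] z [0.0362 0.0519 0.0644]
top9 back 148 x [-0.0207 -0.0123 -0.0035] y [-0.0245 -0.0009  0.0278] z [0.0375 0.0537 0.064 ]
top9 stoptop 112 x [-0.0009  0.0072  0.0146] y [-0.0213  0.0004  0.0212] z [0.0767 0.0846 0.089 ]
   V front y0 0.0019 zbottom 0.04 axis z 0.0612
   V back y0 0.002 zbottom 0.0403 axis z 0.0615
wrist9 front 357 x [-0.1051 -0.0969 -0.0931] y [-0.023   0.0029  0.0264] z [0.0358 0.0475 0.0619]
wrist9 back 241 x [-0.0194 -0.0135 -0.0035] y [-0.0187  0.0236  0.0268] z [0.0358 0.0492 0.0621]
wrist9 stoptop 26 x [0.0017 0.0073 0.0142] y [0.0152 0.0187 0.0219] z [0.0816 0.0835 0.085 ]
   V front y0 0.0037 zbottom 0.0351 axis z 0.0563
```

```bash
cat >> h.py <<'E'
_a=.26;X=np.array([np.cos(_a),np.sin(_a),0]);Y=np.array([-np.sin(_a),np.cos(_a),0])
SEAT=np.array([.5153,-.346,0])+.0625*X+.1544*Y
E
python3 - <<'E'
from snap import *
o=get_obs(); p=SEAT-X*.0675+Y*.0006;p[2]=.19; print(p); goal(o,p,.268-np.pi)
E
```

```text
[ 0.47062056 -0.19749496  0.19      ]
row [ 0.0015 -0.0109  0.4268] [-0.0014 -0.3521  0.001 ] dist 0.427 rows~ 10.2
```

Request:
send_rows:
  motion:
    - [0, 0.0015, -0.011, 0.04, 0, -0.35, 0]
    - [0, 0.0015, -0.011, 0.08, 0, -0.35, 0]
    - [0, 0.0015, -0.011, 0.12, 0, -0.35, 0]
    - [0, 0.0015, -0.011, 0.16, 0, -0.35, 0]
    - [0, 0.0015, -0.011, 0.2, 0, -0.35, 0]
    - [0, 0.0015, -0.011, 0.24, 0, -0.35, 0]
    - [0, 0.0015, -0.011, 0.28, 0, -0.35, 0]
    - [0, 0.0015, -0.011, 0.32, 0, -0.35, 0]
    - [0, 0.0015, -0.011, 0.36, 0, -0.35, 0]
    - [0, 0.0015, -0.011, 0.39, 0, -0.35, 0]

```text
clock: 13.85
position: [0.4729, -0.1636, 0.1901]
ee_rot: [0.093, -0.701, 0.701, -0.093]
ft_force: [0.6, 0.1, -0.1]
grip_width: 0.338
```

Request:
send_rows:
  motion:
    - [0, 0, 0, 0.02, 0, 0, 0]
    - [0, 0, 0, 0.036, 0, 0, 0]
    - [0, 0, 0, 0.036, 0, 0, 0]
    - [0, 0, 0, 0.036, 0, 0, 0]

```text
clock: 14.18
position: [0.4829, -0.1964, 0.1898]
ee_rot: [0.093, -0.7, 0.702, -0.092]
ft_force: [-0.1, 1.1, -1.7]
grip_width: 0.339
```

```bash
cat > held.py <<'E'
from snap import *
def held(k):
    o=get_obs();print(o["position"],o["ft_force"],o["grip_width"],o["clock"],o["joint_pos"].round(2))
    c=snap("wrist",k); W=cloud(c); Rm=R.from_quat(c["rot"]).as_matrix(); L=(W-c["pos"])@Rm
    hsv=cv2.cvtColor(c["pixels"],cv2.COLOR_RGB2HSV)
    m=(L[...,0]>-.085)&(L[...,0]<.03)&(np.abs(L[...,2])<.019)&(L[...,1]>-.04)&(L[...,1]<-.01)&(hsv[...,2]>100)
    P=L[m]; top=P[P[:,1]<-.024]
    yt=np.polyfit(P[np.abs(P[:,2])<.004][:,0],P[np.abs(P[:,2])<.004][:,1],1); zs=np.polyfit(P[:,0],P[:,2],1)
    xb=np.percentile(P[:,0],.5)
    print("tool: bottom x",xb.round(4),"ytop fit",yt.round(4),"z fit",zs.round(4))
    bl=np.array([xb,np.polyval(yt,xb)+.015,np.polyval(zs,xb)]); cl=bl+np.array([.1,yt[0]*.1,zs[0]*.1])
    for nm,q in (("bottom",bl),("point 100 from bottom",cl)):
        w=c["pos"]+Rm@q-SEAT; print(nm,"rel seat X,Y,Z",(w@X).round(4),(w@Y).round(4),(w[2]-.061).round(4))
    return o,c
E
python3 - <<'E'
from held import *
o,c=held(10)
p=SEAT-X*.0675+Y*.0006;p[2]=.19; goal(o,p,.268-np.pi)
E
```

```text
[ 0.48287659 -0.19638155  0.18982772] [-0.12280073  1.13859832 -1.66568495] 0.33863429828268643 14.1833 [-0.76  0.26  1.23  1.83 -0.26  1.23 -0.76]
tool: bottom x -0.0608 ytop fit [-0.0076 -0.0282] z fit [-0.008   0.0005]
bottom rel seat X,Y,Z 0.0054 -0.0023 0.1414
point 100 from bottom rel seat X,Y,Z -0.0946 -0.0018 0.1424
row [ 0.0121 -0.0001 -0.0021] [-0.0016 -0.0051  0.0023] dist 0.012 rows~ 0.3
```

View pics/wrist10.png

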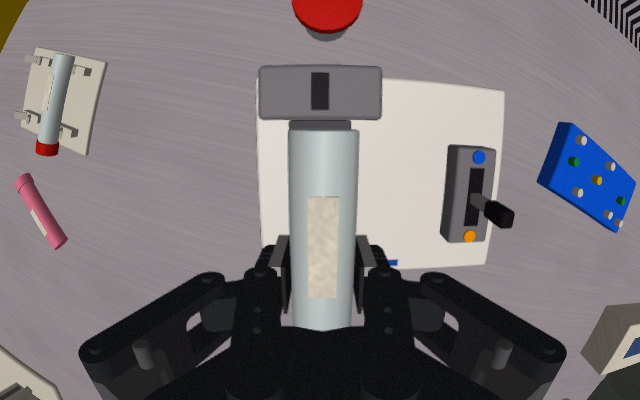

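Request:
send_rows:
  motion:
    - [0, 0.0115, 0, -0.0022, 0, -0.005, 0]
    - [0, 0.0115, 0.03, -0.0022, 0, -0.005, 0]
    - [0, 0.0115, 0.06, -0.0022, 0, -0.005, 0]
    - [0, 0.0115, 0.09, -0.0022, 0, -0.005, 0]
    - [0, 0.0115, 0.115, -0.0022, 0, -0.005, 0]
    - [0, 0.0115, 0.115, -0.0022, 0, -0.005, 0]
    - [0, 0.0115, 0.115, -0.0022, 0, -0.005, 0]

```text
clock: 14.82
position: [0.4716, -0.1953, 0.0755]
ee_rot: [0.097, -0.7, 0.701, -0.095]
ft_force: [1.0, -1.1, 0.5]
grip_width: 0.334
```

```bash
python3 - <<'E'
from held import *
o,c=held(11); snap("side",11)
E
```

```text
[ 0.4715846  -0.19530655  0.0754979 ] [ 1.02391972 -1.0796458   0.47273035] 0.3341831029649015 14.8167 [-0.61  0.4   1.08  1.98 -0.42  1.01 -0.63]
tool: bottom x -0.0831 ytop fit [-0.0276 -0.0285] z fit [-0.0028  0.0005]
bottom rel seat X,Y,Z 0.0171 0.0027 0.0255
point 100 from bottom rel seat X,Y,Z -0.0829 0.0018 0.0285
```

View pics/wrist11.png

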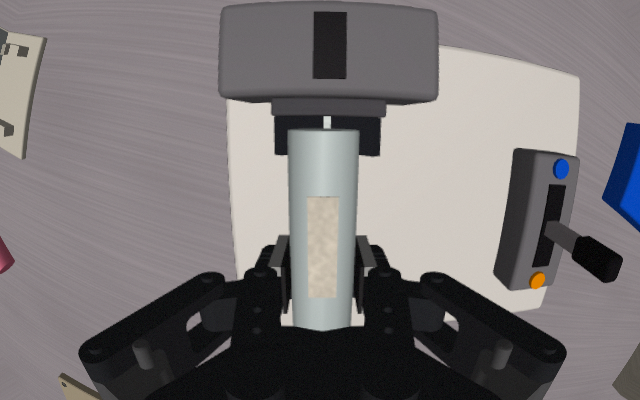

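```bash
cat >> held.py <<'E'
def calc(o,bl=(-.0608,-.0135,.001),sl=(-.008,-.008)):
    Rm=R.from_quat(o["ee_rot"]).as_matrix(); bl=np.array(bl); cl=bl+[.1,.1*sl[0],.1*sl[1]]
    for q in (bl,cl):
        w=o["position"]+Rm@q-SEAT; print("calc rel seat",(w@X).round(4),(w@Y).round(4),(w[2]-.061).round(4))
E
python3 - <<'E'
from held import *
calc(get_obs())
E
```

```text
calc rel seat -0.004 0.001 0.0298
calc rel seat -0.104 0.0007 0.0305
```

Request:
send_rows:
  motion:
    - [0, 0.002, 0.005, 0.0015, 0, 0, 0]
    - [0, 0.002, 0.012, 0.0015, 0, 0, 0]
    - [0, 0.002, 0.018, 0.0015, 0, 0, 0]
    - [0, 0.002, 0.024, 0.0015, 0, 0, 0]
    - [0, 0.002, 0.024, 0.0015, 0, 0, 0]
    - [0, 0.002, 0.024, 0.0015, 0, 0, 0]

```text
clock: 15.42
position: [0.4704, -0.1984, 0.0514]
ee_rot: [0.096, -0.7, 0.701, -0.095]
ft_force: [-0.7, -0.3, -1.0]
grip_width: 0.337
```

```bash
python3 - <<'E'
from held import *
o,c=held(12); calc(o); s=snap("side",12)
cv2.imwrite("pics/side12c.png",cv2.resize(s["pixels"][220:400,220:440,::-1],None,fx=3.4,fy=3.4))
E
```

```text
[ 0.47040495 -0.1984396   0.05136291] [-0.74000957 -0.34422418 -1.0286522 ] 0.337020404467864 15.4167 [-0.57  0.44  1.04  1.99 -0.46  0.97 -0.59]
tool: bottom x -0.0846 ytop fit [ 0.0206 -0.0279] z fit [-0.003   0.0005]
bottom rel seat X,Y,Z 0.0167 -0.0001 0.0049
point 100 from bottom rel seat X,Y,Z -0.0833 -0.0009 0.0029
calc rel seat -0.0071 -0.0006 0.0038
calc rel seat -0.1071 -0.0009 0.0047
```

View pics/wrist12.png

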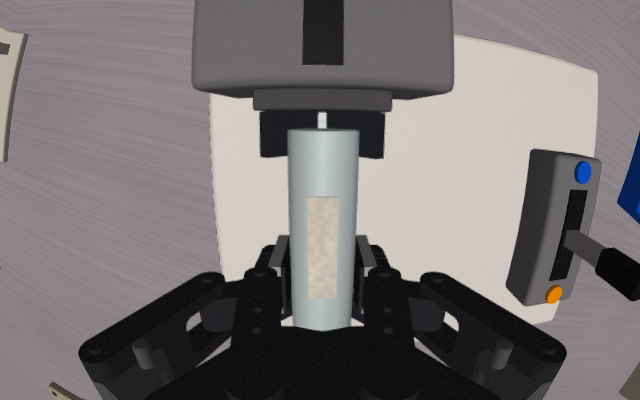

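View pics/side12c.png

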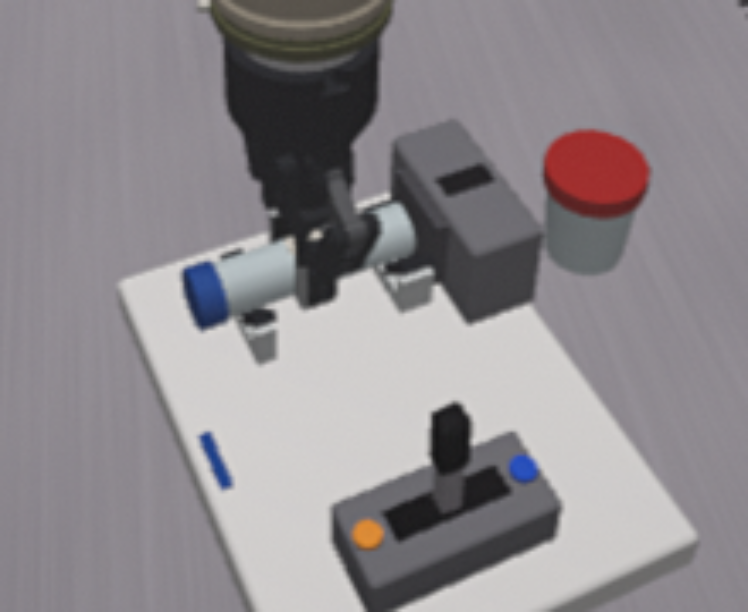

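Request:
send_rows:
  motion:
    - [0, 0, 0.002, 0, 0, 0, 0]
    - [0, 0, 0.0035, 0, 0, 0, 0]
    - [0, 0, 0.005, 0, 0, 0, 0]
    - [0, 0, 0.005, 0, 0, 0, 0]
    - [0, 0, 0.005, 0, 0, 0, 0]

```text
clock: 15.93
position: [0.4709, -0.1979, 0.0474]
ee_rot: [-0.095, 0.701, -0.7, 0.096]
ft_force: [-6.0, 4.8, 15.2]
grip_width: 0.337
```

```bash
python3 - <<'E'
from held import *
o=get_obs(); print(o["ft_force"],o["torque"],o["position"]); calc(o)
E
```

```text
[-6.00279     4.82575881 15.15231176] [0.95251309 1.16852715 0.0042921 ] [ 0.4708729  -0.19791956  0.04738819]
calc rel seat -0.0066 -0.0002 -0.0001
calc rel seat -0.1066 -0.0005 0.0007
```

Request:
send_rows:
  motion:
    - [0, -0.002, -0.0006, 0, 0, 0, 0]
    - [0, -0.004, -0.0006, 0, 0, 0, 0]
    - [0, -0.006, -0.0006, 0, 0, 0, 0]
    - [0, -0.0075, -0.0006, 0, 0, 0, 0]
    - [0, -0.0085, -0.0006, 0, 0, 0, 0]
    - [0, -0.0085, -0.0006, 0, 0, 0, 0]

```text
clock: 16.43
position: [0.4756, -0.1964, 0.0471]
ee_rot: [-0.097, 0.701, -0.7, 0.093]
ft_force: [-18.1, 4.1, 19.2]
grip_width: 0.34
```

```bash
python3 - <<'E'
from held import *
o=get_obs(); print(o["ft_force"],(o["ft_force"]@X).round(1),o["torque"],o["position"]); calc(o); c=snap("wrist",13)
cv2.imwrite("pics/w13c.png",cv2.resize(c["pixels"][60:260,220:420,::-1],None,fx=3,fy=3))
E
```

```text
[-18.12352667   4.07850947  19.21231008] -16.5 [0.77145078 3.81915485 0.04630156] [ 0.47558444 -0.1963607   0.04709228]
calc rel seat -0.0015 -0.0001 -0.0007
calc rel seat -0.1015 -0.0002 0.0006
```

View pics/w13c.png

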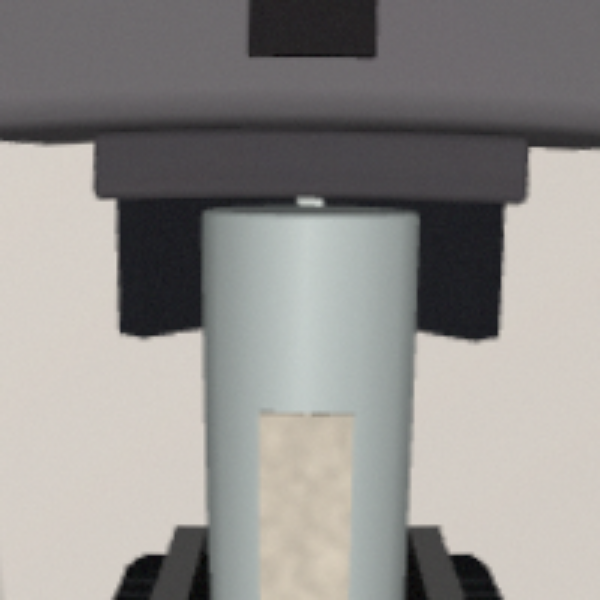

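Request:
send_rows:
  motion:
    - [0, 0, -0.0012, 0, 0, 0, 0]
    - [0, -0.001, -0.0012, 0, 0, 0, 0]
    - [0, -0.002, -0.0012, 0, 0, 0, 0]
    - [0, -0.002, -0.0012, 0, 0, 0, 0]

```text
clock: 16.82
position: [0.4778, -0.1962, 0.0479]
ee_rot: [-0.097, 0.701, -0.701, 0.093]
ft_force: [-14.9, 0.1, 8.7]
grip_width: 0.335
```

```bash
python3 - <<'E'
from held import *
o=get_obs(); print(o["ft_force"],(o["ft_force"]@X).round(1),o["torque"],o["position"]); calc(o); c=snap("wrist",14)
cv2.imwrite("pics/w14c.png",cv2.resize(c["pixels"][60:260,220:420,::-1],None,fx=3,fy=3))
E
```

```text
[-14.94157587   0.12280397   8.68708644] -14.4 [-0.05772484  2.92997587  0.04315677] [ 0.47778122 -0.19624942  0.04790146]
calc rel seat 0.0006 -0.0005 0.0001
calc rel seat -0.0994 -0.0006 0.0014
```

View pics/w14c.png

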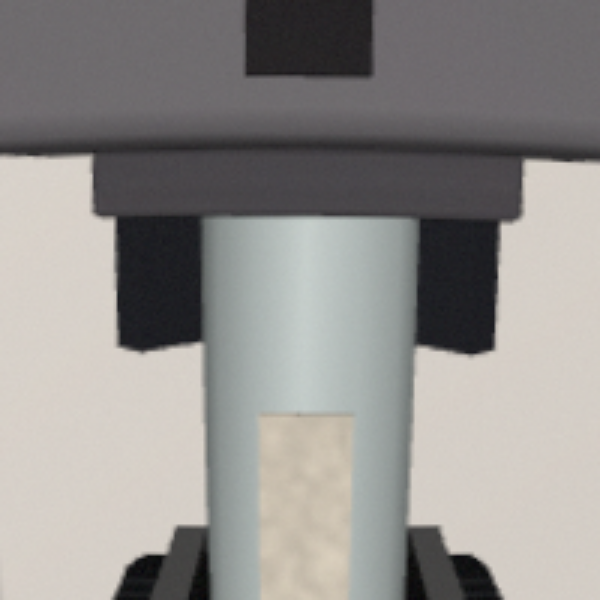

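Request:
send_rows:
  motion:
    - [0, -0.001, -0.0006, 0, 0, 0, 0]
    - [0, -0.0018, -0.0006, 0, 0, 0, 0]
    - [0, -0.0018, -0.0006, 0, 0, 0, 0]
    - [0, -0.0018, -0.0006, 0, 0, 0, 0]

```text
clock: 17.2
position: [0.4778, -0.1962, 0.0479]
ee_rot: [-0.097, 0.701, -0.7, 0.092]
ft_force: [-19.9, -1.9, 8.6]
grip_width: 0.333
```

```bash
python3 - <<'E'
from held import *
o=get_obs(); print(o["ft_force"],(o["ft_force"]@X).round(1),o["torque"],o["position"]); calc(o)
E
```

```text
[-19.90923932  -1.90815809   8.61647152] -19.7 [-0.40940861  3.89270589  0.0948386 ] [ 0.47779055 -0.19618325  0.04788647]
calc rel seat 0.0007 -0.0005 -0.0001
calc rel seat -0.0993 -0.0005 0.0015
```

Request:
send_rows:
  motion:
    - [40, 0, 0, 0, 0, 0, 0]
    - [50, 0, 0, 0, 0, 0, 0]
    - [60, 0, 0, 0, 0, 0, 0]
    - [60, 0, 0, 0, 0, 0, 0]
    - [60, 0, 0, 0, 0, 0, 0]
    - [60, 0, 0, 0, 0, 0, 0]

```text
clock: 17.7
position: [0.4829, -0.195, 0.0492]
ee_rot: [0.095, -0.7, 0.701, -0.096]
ft_force: [-1.2, -0.1, 0.7]
grip_width: 0.601
```

Request:
send_rows:
  motion:
    - [60, 0, -0.02, 0, 0, 0, 0]
    - [60, 0, -0.05, 0, 0, 0, 0]
    - [60, 0, -0.09, 0, 0, 0, 0]
    - [60, 0, -0.13, 0, 0, 0, 0]
    - [60, 0, -0.15, 0, 0, 0, 0]
    - [60, 0, -0.15, 0, 0, 0, 0]

```text
clock: 18.2
position: [0.4846, -0.196, 0.2033]
ee_rot: [0.093, -0.7, 0.701, -0.098]
ft_force: [0.5, 0.8, -0.8]
grip_width: 0.601
```

```bash
cat > chk.py <<'E'
from held import *
def chk(k):
    o=get_obs(); print(o["clock"],o["position"],o["ft_force"].round(1),o["joint_pos"].round(2))
    for n in ("wrist","side","top"):
        c=snap(n,k); W=cloud(c)-SEAT; x=W@X;y=W@Y;z=W[...,2]-.061
        m=(x>-.108)&(x<.003)&(np.abs(y)<.016)&(z>.004)&(z<.022)&(cv2.cvtColor(c["pixels"],cv2.COLOR_RGB2HSV)[...,2]>110)
        if m.sum()<50: print(n,m.sum()); continue
        r=m&(np.abs(y)<.005)
        # circle-centre per point using least squares of cylinder: unknown y0,sy,z0,sz
        from scipy.optimize import least_squares
        f=lambda p:np.hypot(y[m]-p[0]-p[1]*x[m],z[m]-p[2]-p[3]*x[m])-.015
        s=least_squares(f,[0,0,0,0],loss="soft_l1",f_scale=.001)
        print(n,m.sum(),"bottom x",np.percentile(x[m],[98,99.5]).round(4),"y0,yaw,z0,pitch at bottom",s.x.round(4))
        b=(x<-.09)&(x>-.16)&(np.abs(y)<.03)&(z>-.02)
        for a,ce,mm in blobs(c,(108,150,60),(125,255,255),15):
            q=mm&b
            if q.sum()>10: print("  cap x",np.percentile(x[q],[2,50,98]).round(4),"y",np.median(y[q]).round(4))
E
python3 - <<'E'
from chk import *
chk(15)
s=load("pics/side15.npz");cv2.imwrite("pics/side15c.png",cv2.resize(s["pixels"][220:400,220:440,::-1],None,fx=3.4,fy=3.4))
E
```

```text
18.2 [ 0.48457161 -0.19595524  0.20334845] [ 0.5  0.8 -0.8] [-0.78  0.23  1.24  1.82 -0.23  1.25 -0.78]
wrist 3495 bottom x [-0.0016  0.0001] y0,yaw,z0,pitch at bottom [ 0.0001 -0.0007 -0.0001  0.0011]
  cap x [-0.1231 -0.1161 -0.1095] y -0.0001
side 741 bottom x [-0.0019 -0.0001] y0,yaw,z0,pitch at bottom [-0.0001  0.0047  0.0005  0.0038]
  cap x [-0.1243 -0.1193 -0.1118] y -0.0089
top 291 bottom x [-0.0024 -0.0012] y0,yaw,z0,pitch at bottom [0.0027 0.0053 0.0007 0.0033]
```

View pics/wrist15.png

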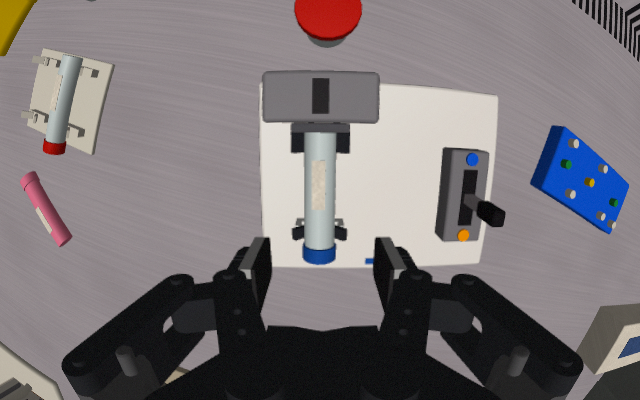

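View pics/side15c.png

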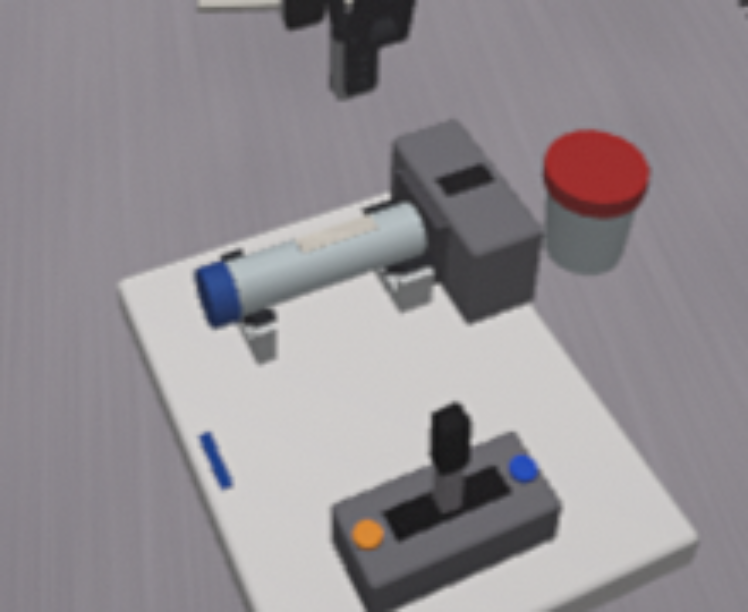

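```bash
python3 - <<'E'
from chk import *
o=get_obs(); goal(o,np.array([.5153,-.346,.2])-X*.001,.26-np.pi)
E
```

```text
row [ 0.01   -0.0013  0.1548] [-0.0003  0.0114 -0.0004] dist 0.155 rows~ 3.7
```

Request:
send_rows:
  motion:
    - [60, 0.01, -0.001, 0.04, 0, 0.011, 0]
    - [60, 0.01, -0.001, 0.08, 0, 0.011, 0]
    - [60, 0.01, -0.001, 0.12, 0, 0.011, 0]
    - [60, 0.01, -0.001, 0.155, 0, 0.011, 0]
    - [60, 0.01, -0.001, 0.155, 0, 0.011, 0]
    - [60, 0.01, -0.001, 0.155, 0, 0.011, 0]
  squeeze: 20

```text
clock: 18.85
position: [0.5117, -0.3512, 0.198]
ee_rot: [0.091, -0.701, 0.702, -0.088]
ft_force: [0.4, 0.4, 1.0]
grip_width: 0.598
```

```bash
python3 - <<'E'
from chk import *
o=get_obs(); print(o["position"]);goal(o,np.array([.5153,-.346,.084])-X*.001,.26-np.pi)
E
```

```text
[ 0.51168718 -0.35118481  0.19798477]
row [-0.0043  0.114  -0.0042] [-0.001  -0.0073  0.0041] dist 0.114 rows~ 2.7
```

Request:
send_rows:
  motion:
    - [60, -0.004, 0, -0.004, 0, -0.007, 0]
    - [60, -0.004, 0.04, -0.004, 0, -0.007, 0]
    - [60, -0.004, 0.08, -0.004, 0, -0.007, 0]
    - [60, -0.004, 0.114, -0.004, 0, -0.007, 0]
    - [60, -0.004, 0.114, -0.004, 0, -0.007, 0]
    - [60, -0.004, 0.114, -0.004, 0, -0.007, 0]

```text
clock: 19.35
position: [0.5172, -0.3398, 0.0855]
ee_rot: [-0.096, 0.701, -0.7, 0.094]
ft_force: [0.2, -0.8, 0.6]
grip_width: 0.595
```

```bash
python3 - <<'E'
from chk import *
o=get_obs(); print(o["position"],o["ft_force"]);goal(o,np.array([.5153,-.346,.084])-X*.001,.26-np.pi)
E
```

```text
[ 0.51715361 -0.33978825  0.08550013] [ 0.24726939 -0.81665587  0.55895112]
row [0.0044 0.0015 0.0055] [0.0015 0.0093 0.0019] dist 0.007 rows~ 0.2
```

Request:
send_rows:
  motion:
    - [60, 0.004, 0.001, 0.005, 0, 0, 0]
    - [60, 0.004, 0.001, 0.005, 0, 0, 0]
    - [0, 0.004, 0.001, 0.005, 0, 0, 0]
    - [0, 0.004, 0.001, 0.005, 0, 0, 0]
    - [0, 0.004, 0.001, 0.005, 0, 0, 0]
    - [0, 0.004, 0.001, 0.005, 0, 0, 0]
    - [0, 0.004, 0.001, 0.005, 0, 0, 0]
    - [0, 0.004, 0.001, 0.005, 0, 0, 0]
  squeeze: 20

```text
clock: 20.02
position: [0.5149, -0.3465, 0.0862]
ee_rot: [-0.094, 0.702, -0.7, 0.095]
ft_force: [-4.7, 9.8, 11.6]
grip_width: 0.158
```

Request:
send_rows:
  motion:
    - [0, -0.004, 0, 0, 0, 0, 0]
    - [0, -0.008, 0.0005, 0, 0, 0, 0]
    - [0, -0.012, 0.001, 0, 0, 0, 0]
    - [0, -0.016, 0.002, 0, 0, 0, 0]
    - [0, -0.02, 0.0035, 0, 0, 0, 0]
    - [0, -0.024, 0.005, 0, 0, 0, 0]
    - [0, -0.028, 0.007, 0, 0, 0, 0]
    - [0, -0.032, 0.009, 0, 0, 0, 0]
    - [0, -0.036, 0.0095, 0, 0, 0, 0]
    - [0, -0.038, 0.0095, 0, 0, 0, 0]

```text
clock: 20.85
position: [0.5488, -0.3373, 0.0745]
ee_rot: [-0.095, 0.702, -0.7, 0.092]
ft_force: [-10.6, 2.7, -5.4]
grip_width: 0.159
```

```bash
python3 - <<'E'
from chk import *
o=get_obs(); print(o["position"],o["ft_force"],(o["ft_force"]@X),((o["position"]-[.5153,-.346,0])@X).round(4))
s=snap("side",16);cv2.imwrite("pics/side16c.png",cv2.resize(s["pixels"][220:400,220:440,::-1],None,fx=3.4,fy=3.4))
E
```

```text
[ 0.54876105 -0.33728474  0.07445719] [-10.6227381    2.68031179  -5.38890695] -9.576651605750602 0.0346
```

View pics/side16c.png

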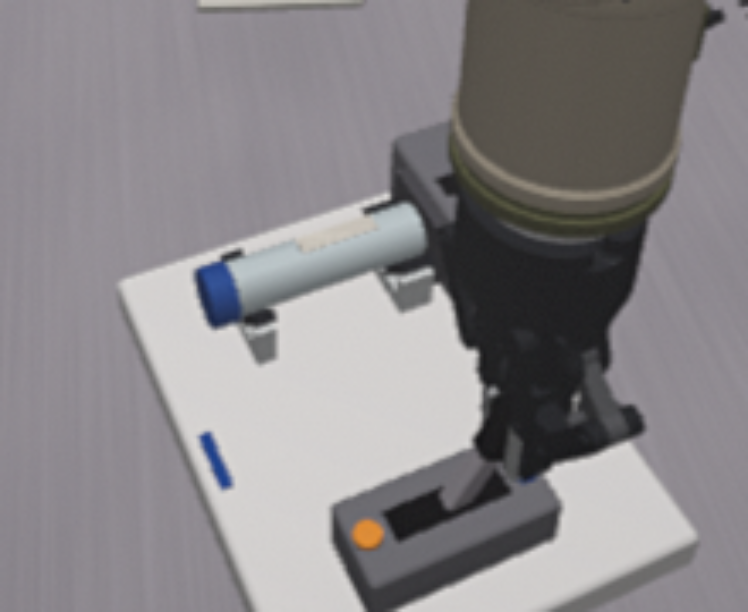

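Request:
send_rows:
  motion:
    - [0, -0.003, 0.001, 0, 0, 0, 0]
    - [0, -0.006, 0.002, 0, 0, 0, 0]
    - [0, -0.008, 0.002, 0, 0, 0, 0]
    - [0, -0.008, 0.002, 0, 0, 0, 0]

```text
clock: 21.23
position: [0.5539, -0.336, 0.072]
ee_rot: [-0.096, 0.702, -0.7, 0.09]
ft_force: [-17.2, 4.0, -1.1]
grip_width: 0.157
```

Request:
send_rows:
  motion:
    - [60, 0, 0, 0, 0, 0, 0]
    - [60, 0, 0, 0, 0, 0, 0]
    - [60, 0, 0, 0, 0, 0, 0]
    - [60, 0, 0, 0, 0, 0, 0]
    - [60, 0, -0.03, 0, 0, 0, 0]
    - [60, 0, -0.07, 0, 0, 0, 0]
    - [60, 0, -0.11, 0, 0, 0, 0]
    - [60, 0, -0.15, 0, 0, 0, 0]
    - [60, 0, -0.15, 0, 0, 0, 0]
    - [60, 0, -0.15, 0, 0, 0, 0]

```text
clock: 22.07
position: [0.56, -0.3366, 0.2264]
ee_rot: [0.093, -0.7, 0.702, -0.096]
ft_force: [0.3, 0.2, -0.8]
grip_width: 0.599
```

```bash
python3 - <<'E'
from chk import *
chk(17)
piv=np.array([.5153,-.346,0])
for n in ("wrist17","side17"):
    c=load(f"pics/{n}.npz");W=cloud(c);m=(c["pixels"].max(-1)<40)&(W[...,2]>.08)&(W[...,2]<.14)&(np.linalg.norm(W[...,:2]-(piv+.03*X)[:2],axis=-1)<.04)
    P=W[m]-piv;print(m.sum(),"x",np.percentile(P@X,[2,50,98]).round(4),"z",np.percentile(P[:,2],[2,50,98]).round(4))
s=load("pics/side17.npz");cv2.imwrite("pics/side17c.png",cv2.resize(s["pixels"][150:400,220:440,::-1],None,fx=2.4,fy=2.4))
for n in ("top0","top17"):
  c=load(f"pics/{n}.npz")
  print([(ce.round(1)) for a,ce,m in blobs(c,(0,180,80),(5,255,255),20)])
E
```

```text
22.0667 [ 0.56003996 -0.33658625  0.22643948] [ 0.3  0.2 -0.8] [-0.23  0.57  1.04  1.43 -0.49  1.41 -0.49]
wrist 2067 bottom x [-0.0033 -0.0016] y0,yaw,z0,pitch at bottom [ 0.0005  0.0022 -0.     -0.0013]
  cap x [-0.1223 -0.1146 -0.1094] y -0.0092
side 730 bottom x [-0.0019  0.0003] y0,yaw,z0,pitch at bottom [-0.      0.0051  0.0006  0.0035]
  cap x [-0.1244 -0.119  -0.1118] y -0.0091
top 445 bottom x [-0.0028 -0.0012] y0,yaw,z0,pitch at bottom [ 0.0026 -0.      0.0009  0.0024]
  cap x [-0.1216 -0.1173 -0.1133] y 0.004
352 x [0.0191 0.0366 0.0455] z [0.0898 0.1085 0.1132]
195 x [0.0183 0.0285 0.0413] z [0.0874 0.1017 0.1134]
[array([253.5, 145.2]), array([384.1, 152.3]), array([266.8, 232.1]), array([130.1, 284.3])]
[array([253.5, 145.3]), array([384.1, 152.3]), array([266.4, 232.1]), array([130.1, 284.3])]
```

View pics/side17c.png

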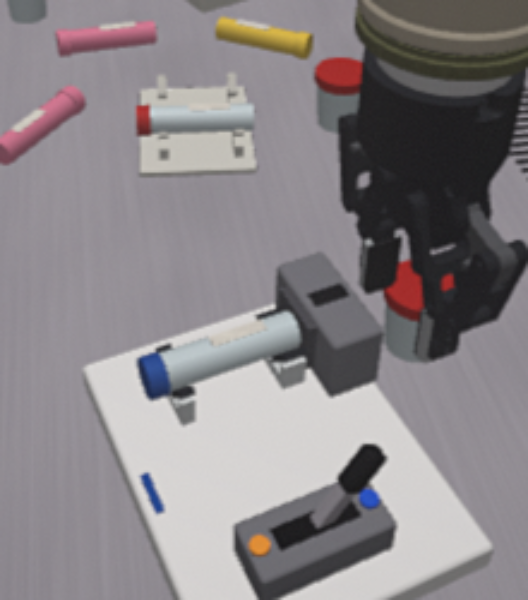

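View pics/wrist17.png

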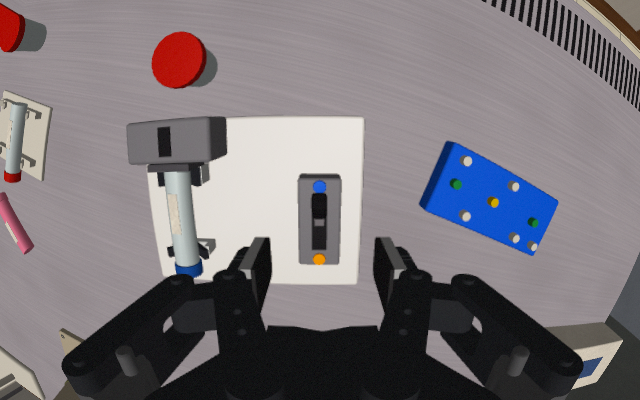

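```bash
python3 -c "
from workcell import *
print(hand_in()); print(get_obs()['clock'])"
```

```text
the job is handed in; nothing more can be done
None
the job is handed in; nothing more can be done
```

I set the selector to centre off, seated the blue-capped tube against the back stop, and moved the lever fully to the blue side. I handed in at about 22 s; no verdict is reported.

- **Selector to centre:** the first pinch slipped and left the lever at about −0.1 rad. I gripped it again and set it to about −0.02 rad before touching the tube.
- **Tube:** I pushed it bottom first until the force rose to about 20 N with no further movement, then released it.
    - **Wrist camera, right after release:** axis within 0.2 mm of the cradle's, tilt about 0.001 rad, bottom within about 0.1 mm of the stop.
    - **After the lever move:** the wrist and side views put the axis within 0.6 mm, with tilt up to 0.006 rad. The flank contact forces could not be checked directly.
- **Lever to blue:** the last pictures show it leaning as far to the back as it first leaned to the front, about +0.6 rad.
- **Bystanders and arm:** the cups and the red-capped tube moved less than half a pixel in the top view. The gripper hung clear of everything with about zero force.
- **Disagreement:** the top camera read the tube about 2.6 mm off sideways. It read the empty cradle about 2 mm off the same way, so I put this down to calibration. Bottom distances across the three cameras after the lever move ranged from +0.3 to −1.6 mm. I trusted the hard contact and the wrist view taken right after release.

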